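# Refit the dome glass of a bulkhead lamp

## Robot

A 6-joint arm with a two-finger parallel gripper is mounted at the origin on a cart in front of the work surface, level with it; the furniture and walls round the work are solid. World frame = base frame: x ahead of the robot, y to its left, z up, the work surface at z = 0. Lengths are in m, angles in rad, forces in N, time in s.
With the tool pointing down it reaches from about 0.3 to 0.775 m from the base axis. Payload 14.6 kg.
Tool frame: the origin (TCP) lies midway between the tips of the shut fingers; the grasp point (between the pads) lies 19 mm behind it; z points along the fingers, y is the line along which they close (so a half turn about z gives the same grasp; the last joint's range is limited). The gripper opens to 94 mm and grips with 3 to 60 N. Pads are 16 mm wide; open, the fingers measure 119 mm over their backs; the gripper's body (75 mm by 177 mm) begins 78 mm behind the grasp point.
Start: joints at [1.154, 0.3, 1.521, -0, 1.321, -0.067], TCP at [0.188, 0.517, 0.205] pointing down, gripper open.
Joint ranges: [-3.03, 3.03], [-0.79, 2.21], [0.23, 2.52], [-1.04, 4.18], [0, 3.07], [-2.55, 2.55]. Speed limits (rad/s): [2.22, 2.22, 2.57, 3.14, 3.14, 3.14].

## Interface

Orientations are given as a unit quaternion [x, y, z, w].
In Python, from rig import bot gives the robot as it stands.
- The arm moves only by the shell command python3 -m pendant 'ROWS' [OPENING] [FORCE]. ROWS is JSON, a list of rows, each an object of numbers: "dx", "dy", "dz": the shift along the tool's x, y, z as a fraction of full scale; "ax", "ay", "az": the turn, a rotation vector about the tool's x, y, z as a fraction of full scale. A call has exactly 5 rows; each row is the pose to reach, as a shift and turn from the pose commanded when the call began, along the tool's axes at that moment, turning the shorter way round; what a row does not reach only later rows make up. Full scale, the value 1, is 0.2 m for a shift and 360 degrees for a turn. A row lasts 1/12 s, in which the tool goes at most 41.7 mm and 7.16 degrees, less where a joint would pass 70% of its speed; a pose out of reach is approached as far as the arm can. A call with a number of a shift or a turn outside -1 to 1 is refused whole. A call with a gripper value outside its range is refused whole. OPENING is the opening, from 0 (shut) to 1 (fully open), set as the call begins (- or left out, the last holds). The fingers move at their own pace and stop on an object; FORCE is the grip in N (left out, the last holds). Time passes only in rows, so rows that repeat a pose let the fingers close, or fill a call up. It gives the time, the measured TCP pose, the force, the opening and the grip force at its end, in the units of the state.
- bot.state(): the state, without advancing time (a new reading comes with each control period).
- bot.capture(name): name is "side" or "top"; returns a dict with "frame" (400x640x3 uint8, red, green, blue), "mtx" (3x3 intrinsics, pixels), "distortion" ([k1, k2, p1, p2, k3] as OpenCV has them; the pictures are not rectified), "R" (3x3) and "t" (3): a world point X has camera coordinates R X + t. Camera axes: x right, y down, z forward; pixel columns grow to the right and rows downward; lengths in m; the calibration is good to about 2 mm. A picture is of the moment at which its call begins. There is no depth.
- bot.close_job(): hands the job in; it is judged then, once.
The state is a dict: "time": time; "q": joint angles; "joint_vel": joint speeds; "joint_efforts": joint torques, N m; "tcp_pos": TCP position; "orientation": TCP orientation; "contact_force": force on the tool from outside, world axes, zero at the start; "ft_torque": the same for the moment, N m; "finger_gap": finger opening in m; "grip_force": force on a finger pad.
Only numpy, scipy, OpenCV 4.12 (cv2) and the standard library are available. Lean on these libraries where they do the work, as an engineer would, in place of code of your own. Each camera call takes 0.05 s, during which the arm holds its last target. There are 200 camera calls.

## Task

Refit the glass of the lamp that stands on its board: set the domed glass flange down into the lamp's neck so that it lies level on its rubber gasket, then put the threaded ring over the dome and screw it on clockwise until it is snug and clamps the glass firmly. Judge snug by feel and stop there, for a glass that is pressed hard or overtightened cracks. Do not tip the glass over, and leave the tin, the tape measure and the screwdriver where they lie.

Things in the scene. Friction and masses are not known exactly. Their poses are not given: they have to be found in the camera images.
- lamp: the lamp: a grey finned cast body, 92 mm across at the foot, on a plywood board 130x130x15 mm that is fixed to the bench. A black cable gland sticks out of its +x side. Its neck is a tube, inside diameter 42.4 mm, outside 47.6 mm, that stands 18 mm above a flat shoulder of diameter 66 mm. Origin under the board's centre, z up along the neck's axis.
- lamp_rim (a point): centre of the neck's top edge (rim), 81 mm above the bench; axes as the lamp's. Inside the neck lies a springy rubber gasket (12 N per mm of squeeze, 5 mm of give) whose top face, unloaded, lies 4.5 to 8.5 mm below the rim, differently each time.
- thread_start (a point): where the first of three thread ribs begins outside the neck, on the lamp's +x side, 25.7 mm from the axis; the others begin 120 degrees apart. Right-hand thread to diameter 56 mm: ribs 2.5 mm thick, underside 3.5 mm below the rim at the beginning, running down clockwise (seen from above) over 122 degrees, 7.5 mm of descent per 120 degrees.
- glass_mid (a point): white opal glass, standing dome up on the bench; point on its axis, 24 mm above its underside, z up. Flange: diameter 40 mm, 7 mm thick, lower edge bevelled. Dome: diameter 26 mm, sides straight from 8 to 31 mm, rounded top at 40 mm. Grip it across the dome, fingertips above the flange. It drops into the neck with 1.2 mm free all round.
- glass: the same glass, 55 to 95 g; origin at the centre of its underside. Lying on the gasket, its flange's upper face is between 1.5 mm below and 2.5 mm above the rim. It cracks if pressed with more than 25 N.
- ring_mid (a point): black retaining ring, lying right way up on the bench; point on its axis, half-way up, z up. 64 mm across its twelve flat grip pads, 18 mm high. The pads look out every 30 degrees, the first along +x: grip it across two of them. Open below, inside diameter 58 mm. The lip on top has a hole of 31 mm for the dome.
- ring: the same ring, 70 to 120 g; origin at the centre of its underside. Under the lip a pressing rim (diameter 31 to 38 mm, lower face 10 mm above the ring's underside) bears on the glass's flange. From 6 N it is snug and stays tight by itself. While it turns it takes about 0.02 N m for each N pressed (0.013 to 0.028; less once it stands still): 0.23 N m is right.
- ring_lug (a point): one of three lugs inside the ring's lower edge, on its +x side, 27 mm from the axis, the others at 120 degrees, each below a grey bar on the lip: 2.8 mm thick, 6.8 mm wide, rounded, reaching in to diameter 50 mm. Set down with a lug 10 degrees anticlockwise of a rib's beginning, the ring drops till ring_mid is 1.5 mm above the rim; turned clockwise, the lugs pass under the ribs.
- ring_top (a point): centre of the ring's upper face. Once started, the ring sinks 0.0625 mm a degree, with 1.5 mm of play; let it ride up against the ribs, for one held down springs up by the play when let go. It then meets the glass 30 to 95 degrees from where it dropped in, as the gasket has it, and presses 1 N more for each 1.3 degrees. Set down on top of a rib, it rides down along it when turned clockwise.
- tin_can: bystander: open bare-metal tin, 73 mm across, 99 mm high, behind the work on the left; origin under its centre.
- tape_measure: bystander: yellow tape measure, 65x81x33 mm, behind the work on the right; origin under its centre.
- screwdriver: bystander: red-handled screwdriver, 206 mm long, lying lengthwise on the left of the work; origin under its centre.
Not all that is in view belongs to the job. Of the things shaped like the ring, the black one is meant.

How it is judged:
On the way, in this order (a step that is already met when the one before it is completed fails the run):
1. the glass lies in the lamp's neck, flange inside the rim and level, let go (z of glass_mid in the frame of lamp_rim between 0.005 and 0.0215 m and horizontal distance between glass_mid and lamp_rim below 0.0025 m and angle between glass_mid's own z axis and vertical below 0.06 rad and contact force between the fingers and glass below 0.1 N), for 0.2 s.
2. the ring is down over the dome on the lamp's thread, level (z of ring_mid in the frame of lamp_rim below 0.004 m and horizontal distance between ring_mid and lamp_rim below 0.003 m and angle between ring_mid's own z axis and vertical below 0.08 rad), for 0.1 s.
At the end, for the whole second after the job is handed in: The glass lies level (within 0.06 rad) and centred (within 2.5 mm) with its flange inside the rim of the lamp's neck; the ring is screwed on over it, level (0.06 rad), centred (3 mm), at rest, and by itself presses the glass on its gasket with more than 6 N (contact force between ring and glass above 6 N and horizontal distance between glass_mid and lamp_rim below 0.0025 m and z of glass_mid in the frame of lamp_rim below 0.0215 m and angle between each of glass_mid, ring_mid's own z axis and vertical below 0.06 rad and horizontal distance between ring_mid and lamp_rim below 0.003 m and z of ring_mid in the frame of lamp_rim below 0.0025 m and linear speed of ring below 0.01 m/s and angular speed of ring below 0.1 rad/s); the robot touches nothing.
It fails at once if the ring presses the glass with more than 25 N (it cracks) (contact force between ring and glass above 25 N).
It fails at once if the glass is pressed on the lamp with more than 25 N (it cracks) (contact force between glass and lamp above 25 N or contact force between glass and gasket above 25 N).
It fails at once if the glass is tipped over (angle between glass_mid's own z axis and vertical above 0.6 rad).
It fails at once if the tin, the tape measure or the screwdriver is moved more than 20 mm (distance of any of tin_can, tape_measure, screwdriver from where it was at the start of the episode above 0.02 m).
It also fails if it takes over 67 s, if anything falls off the work surface, if the arm or the gripper's body presses on something with over 40 N, if the wrist force passes 120 N, or if a joint passes its speed limit or range.

## Working session

There is one attempt and no reset: what is moved stays moved. The work goes in short steps, Python scripts to look and compute and a shell command to move; the robot and the scene stay as the last step left them, time stands still between calls to the robot, and variables do not carry over. Pictures are saved under pics/ and viewed, at most 10 in all, crops included, and the job is handed in when it is done.

```bash
ls; mkdir -p pics; python3 - <<'E'
from rig import bot
import cv2,numpy as np,pickle
s=bot.state();print(s)
d={}
for n in("side","top"):
    c=bot.capture(n);d[n]=c;cv2.imwrite(f"pics/{n}0.png",c["frame"][:,:,::-1])
    print(n,c["mtx"],c["distortion"],c["R"],c["t"])
pickle.dump(d,open("c0.pkl","wb"))
E
```

```text
pics
{'time': 0.0, 'q': array([ 1.15439548e+00,  3.00480294e-01,  1.52160815e+00, -1.29762136e-05,
        1.32070698e+00, -6.66089293e-02]), 'joint_vel': array([ 0.00119217, -0.00102641, -0.00135679,  0.00153958,  0.00106103,
        0.00017126]), 'joint_efforts': array([ 1.95112414e-03, -5.31812847e+01, -3.52731800e+01,  7.09411665e-02,
        2.43060436e-02, -8.87274109e-05]), 'tcp_pos': array([0.18838464, 0.51643664, 0.20486984]), 'orientation': array([ 1.74004067e-01,  9.84744750e-01, -5.85434058e-04, -1.37726456e-04]), 'contact_force': array([ 0.17502463,  0.58851082, -0.65730089]), 'ft_torque': array([ 0.00984185, -0.05055245,  0.02169283]), 'grip_force': 0.0, 'finger_gap': 0.09378140758818088}
side [[383.81319334   0.         316.71264561]
 [  0.         383.81319334 199.72706986]
 [  0.           0.           1.        ]] [-0.0549798  0.         0.         0.         0.       ] [[ 0.98300711 -0.18304058 -0.01389823]
 [-0.11645903 -0.56332591 -0.81798607]
 [ 0.14189541  0.8057047  -0.57507011]] [-0.53157476  0.13970133  1.00424011]
top [[443.15963135   0.         319.17770181]
 [  0.         443.15963135 200.94080527]
 [  0.           0.           1.        ]] [0.02973898 0.         0.         0.         0.        ] [[-0.38454559 -0.9230935   0.00480507]
 [-0.9032254   0.37518418 -0.20837636]
 [ 0.19054807 -0.08447027 -0.97803691]] [0.23824474 0.50545429 1.15649456]
```

View pics/top0.png

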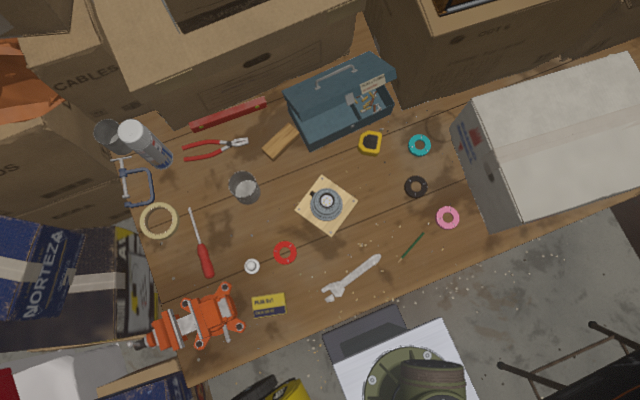

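View pics/side0.png

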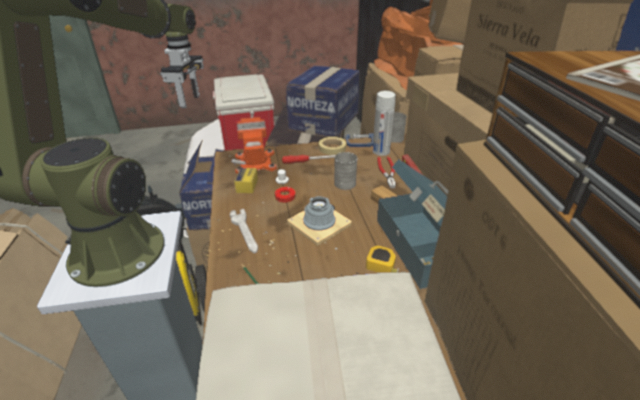

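Top view: the black ring at (415,187) is the one meant. Teal (419,145), pink (448,217) and red (285,252) are ring-shaped but the wrong colour. The glass is at (252,266), the lamp at (325,203), and a black gland seems to be near (311,193). I'll enlarge crops of these to confirm.

```bash
cat > h.py <<'E'
import cv2,numpy as np
def ray(c,u,v):
    p=cv2.undistortPoints(np.array([[[u,v]]],float),c["mtx"],c["distortion"])[0,0]
    d=c["R"].T@np.array([p[0],p[1],1.]);o=-c["R"].T@c["t"];return o,d/np.linalg.norm(d)
def onz(c,u,v,z):
    o,d=ray(c,u,v);return o+d*(z-o[2])/d[2]
def proj(c,X):
    r,_=cv2.Rodrigues(c["R"]);return cv2.projectPoints(np.array(X,float).reshape(-1,1,3),r,c["t"],c["mtx"],c["distortion"])[0][:,0]
def two(c1,p1,c2,p2):
    o1,d1=ray(c1,*p1);o2,d2=ray(c2,*p2)
    k=np.linalg.lstsq(np.c_[d1,-d2],o2-o1,rcond=None)[0];a=o1+k[0]*d1;b=o2+k[1]*d2
    return (a+b)/2,np.linalg.norm(a-b)
E
python3 - <<'E'
import pickle,cv2,numpy as np
from h import *
d=pickle.load(open("c0.pkl","rb"));t=d["top"]["frame"];s=d["side"]["frame"]
def cr(f,u,v,w,h,k):return cv2.resize(f[v:v+h,u:u+w],None,fx=k,fy=k,interpolation=cv2.INTER_CUBIC)
a=np.hstack([cr(t,290,170,66,66,6),cr(t,393,165,44,44,9)])
b=np.hstack([cr(t,230,244,40,40,5),cr(t,272,238,40,40,5),cr(s,285,190,80,40,5)[:200,:392]])
W=a.shape[1]; b=np.pad(b,((0,0),(0,max(0,W-b.shape[1])),(0,0)))[:,:W]
cv2.imwrite("pics/crop1.png",np.vstack([a,b])[:,:,::-1]);print(a.shape)
c=d["top"]
print("ring",onz(c,415.5,187,.018),"glass",onz(c,252,266,.02),"lamp",onz(c,325,203,.08))
E
```

```text
(396, 792, 3)
ring [ 0.49769797 -0.24407345  0.018     ] glass [0.46786535 0.26075946 0.02      ] lamp [0.54174281 0.01603279 0.08      ]
```

View pics/crop1.png

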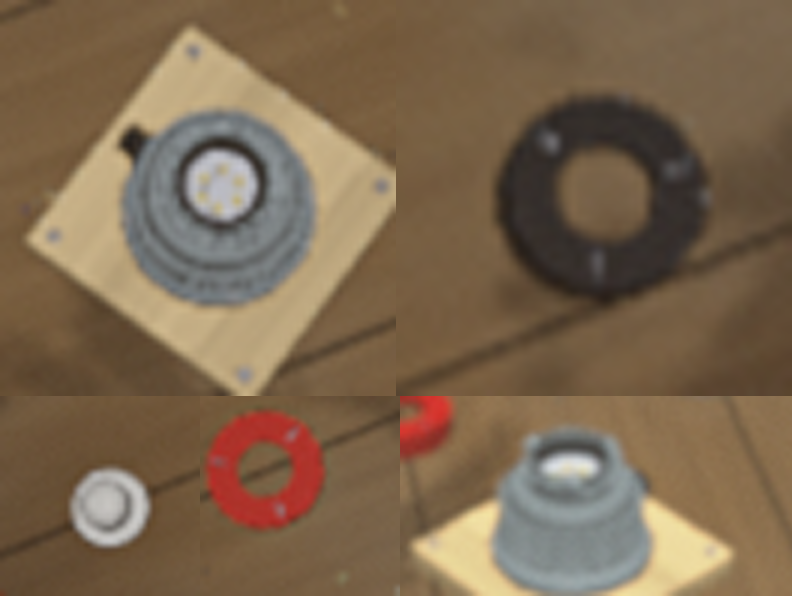

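The crop confirms the black ring, with its grey bars at about (410.1,180.6), (424.3,183.7) and (415.4,194.2). The lamp's gland is at (312,193.3), the neck opening at about (326.8,200.7), and the glass is upright. Next I'll measure them with masks.

```bash
python3 - <<'E'
import pickle,cv2,numpy as np
from h import *
d=pickle.load(open("c0.pkl","rb"));c=d["top"];f=c["frame"];s=d["side"]
hsv=cv2.cvtColor(f,cv2.COLOR_RGB2HSV)
def big(m,x0,y0,w,h):
    z=np.zeros_like(m);z[y0:y0+h,x0:x0+w]=m[y0:y0+h,x0:x0+w]
    k=max(cv2.findContours(z,cv2.RETR_EXTERNAL,cv2.CHAIN_APPROX_NONE)[0],key=cv2.contourArea);return k
# ring
m=((f.max(2)<72)*255).astype(np.uint8)
k=big(m,398,170,36,36);e=cv2.fitEllipse(k);print("ring ell",e);
R=onz(c,*e[0],.013);print("ring outline centre ~z .013",R, "outer D",np.mean(e[1])*np.linalg.norm(onz(c,410,187,.013)-onz(c,411,187,.013)))
P=[(410.1,180.6),(424.3,183.7),(415.4,194.2)]
# refine hole: 
W=np.array([onz(c,*p,.018) for p in P]);
for p in W: print("bar",p[:2],np.hypot(*(p-R)[:2]),np.degrees(np.arctan2(*(p-R)[1::-1])))
# board
m=cv2.inRange(hsv,(12,60,150),(32,200,255))
k=big(m,290,170,66,70);h=cv2.convexHull(k);q=cv2.minAreaRect(h);b=cv2.boxPoints(q)
ap=cv2.approxPolyDP(h,5,True)[:,0];print(ap)
B=np.array([onz(c,*p,.015)[:2] for p in ap]);print(B,B.mean(0),np.linalg.norm(np.diff(B,axis=0),axis=1),np.degrees(np.arctan2(*np.diff(B,axis=0).T[::-1])))
g=onz(c,312,193.3,.04);L=onz(c,326.8,200.7,.074);print("gland",g,"neck",L)
# glass
m=((f.min(2)>140)*255).astype(np.uint8)
k=big(m,236,250,34,34);e=cv2.fitEllipse(k);print("glass",e,onz(c,*e[0],.006))
hs=s["frame"];m=((hs.min(2)>140)*255).astype(np.uint8)
k=big(m,268,160,30,30);print("side glass",cv2.boundingRect(k))
E
```

```text
ring ell ((415.1904602050781, 186.8175506591797), (21.617267608642578, 21.995100021362305), 82.84001922607422)
ring outline centre ~z .013 [ 0.49921537 -0.24501884  0.013     ] outer D 0.06179899183961665
bar [ 0.52048535 -0.23791357] 0.022425361896768158 18.471970277291675
bar [ 0.49686381 -0.27112531] 0.026212169313916667 -95.14708112654668
bar [ 0.47889712 -0.23491948] 0.02268983308238771 153.56995666988377
[[320 175]
 [355 198]
 [331 236]
 [295 210]]
[[ 0.63442573 -0.00865884]
 [ 0.53460553 -0.07396987]
 [ 0.46136409  0.03051784]
 [ 0.56756001  0.0951304 ]] [0.54948884 0.01075488] [0.1192879  0.1276009  0.12430751] [-146.80381076  125.02881983   31.31749489]
gland [0.58823857 0.03477182 0.04      ] neck [0.54680834 0.00855963 0.074     ]
glass ((251.6802215576172, 265.8377685546875), (13.762469291687012, 14.26733684539795), 32.5706672668457) [0.47022932 0.26294124 0.006     ]
side glass (276, 169, 13, 14)
```

```bash
python3 - <<'E'
import pickle,cv2,numpy as np
from h import *
d=pickle.load(open("c0.pkl","rb"));c=d["top"];s=d["side"]
print("neck",two(c,(326.8,200.7),s,(319,204.2)))
print("proj neck",proj(s,[.547,.009,.074]),proj(s,[.5495,.0108,.074]))
print("glass flange proj side",proj(s,[.4702,.2629,0]),proj(s,[.4702,.2629,.04]))
for p in[(200,320),(235,290),(238,330),(208,300)]: print("vise",p,onz(c,*p,.08))
for p in[(250,118),(235,120),(262,118)]:
  o,r=ray(s,*p); print([ (o+r*k) .round(2) for k in (1.1,1.2,1.3)])
print("red",onz(c,285,252,.01))
# sharper: dark annulus/led disc in neck, brightness-weighted bars
f=c["frame"].astype(float);g=f.mean(2)
for p in[(410,181),(424,184),(415,194)]:
  w=g[p[1]-3:p[1]+4,p[0]-2:p[0]+3];w=np.clip(w-np.median(w)-8,0,None)
  yy,xx=np.mgrid[p[1]-3:p[1]+4,p[0]-2:p[0]+3];u=(w*xx).sum()/w.sum(),(w*yy).sum()/w.sum();print(u,onz(c,*u,.018))
print(g[172:203,400:432].astype(int))
E
```

```text
neck (array([0.54846948, 0.00825241, 0.07172874]), np.float64(0.0024249155259971305))
proj neck [[317.97946637 203.54016953]] [[318.75637728 203.0557871 ]]
glass flange proj side [[281.58115411 180.84172102]] [[280.77783376 170.54029036]]
vise (200, 320) [0.3857071  0.42161743 0.08      ]
vise (235, 290) [0.42095948 0.31551743 0.08      ]
vise (238, 330) [0.32625114 0.34239713 0.08      ]
vise (208, 300) [0.42406265 0.38695585 0.08      ]
[array([0.39, 0.19, 0.26]), array([0.39, 0.28, 0.22]), array([0.39, 0.37, 0.19])]
[array([0.35, 0.19, 0.26]), array([0.35, 0.28, 0.22]), array([0.34, 0.37, 0.18])]
[array([0.42, 0.19, 0.26]), array([0.43, 0.28, 0.22]), array([0.43, 0.37, 0.18])]
red [0.46980042 0.16450061 0.01      ]
(np.float64(410.55680000000007), np.float64(181.6752)) [ 0.51713619 -0.23777476  0.018     ]
(np.float64(424.48214285714295), np.float64(182.55357142857144)) [ 0.49969302 -0.27303863  0.018     ]
(np.float64(415.2280701754386), np.float64(192.82456140350877)) [ 0.48268484 -0.23616727  0.018     ]
[[ 93  93  93  93  95  94  95  95  96  94  93  92  93  94  96  96  97  98

[... 3349 characters left out ...]
3  94  93  92  94  94  95  92  88]
 [ 90  91  88  87  79  74  72  75  76  78  77  70  67  62  56  43  38  54
   71  76  87  96  95  95  93  93  92  95  94  92  87  82]
 [ 90  90  88  87  83  78  78  78  78  80  82  77  69  62  60  63  67  78
   86  92  95  94  92  93  91  91  94  92  93  88  81  78]
 [ 90  90  91  88  88  89  86  85  83  74  67  59  62  69  73  82  87  90
   91  92  92  89  92  92  93  91  91  90  87  81  77  75]
 [ 91  90  93  93  95  94  89  80  69  59  62  68  78  87  91  92  91  90
   90  89  89  92  92  92  94  93  91  87  83  77  75  72]
 [ 91  93  94  96  91  84  73  65  69  72  78  85  90  92  91  92  90  88
   91  89  94  94  94  95  95  93  93  87  80  76  74  73]]
```

```bash
cat > plan.py <<'E'
import sys,numpy as np
from rig import bot
from scipy.spatial.transform import Rotation as Ro
# usage: plan.py x y z yaw_of_tool_y_deg : total shift in tool axes (fraction of 0.2 m) and az (fraction of turn)
s=bot.state();R=Ro.from_quat(s["orientation"]).as_matrix();p=s["tcp_pos"]
yaw=np.degrees(np.arctan2(R[1,1],R[0,1]))
print("t",round(s["time"],2),"tcp",p.round(4),"yaw",yaw.round(2),"tilt",np.degrees(np.arccos(-R[2,2])).round(2),"F",s["contact_force"].round(2),"M",s["ft_torque"].round(3),"gap",round(s["finger_gap"],4),"grip",round(s["grip_force"],1),"q6",s["q"][5].round(2))
if len(sys.argv)>1:
    a=[float(v) for v in sys.argv[1:]]
    f=R.T@(np.array(a[:3])-p)/.2
    dy=(yaw-a[3]+180)%360-180
    Rg=R@Ro.from_euler("z",dy,degrees=True).as_matrix()
    Rw=np.array([[np.sin(np.radians(-a[3]))*1,0,0]])
    y=np.radians(a[3]);G=np.c_[[np.cos(y+np.pi/2),np.sin(y+np.pi/2),0],[np.cos(y),np.sin(y),0],[0,0,-1]]
    rv=Ro.from_matrix(R.T@G).as_rotvec()/(2*np.pi)
    print("shift",f.round(4),"turn",rv.round(4))
E
python3 plan.py .4702 .2629 .25 29
python3 plan.py .4702 .2629 .012 29
```

```text
t 0.1 tcp [0.1884 0.5165 0.2049] yaw 69.96 tilt 0.06 F [ 0.24 -0.32  0.28] M [-0.006 -0.003 -0.041] gap 0.0944 grip 0.0 q6 -0.07
shift [-1.7583 -0.7084 -0.2247] turn [-0.0002  0.      0.1138]
t 0.1 tcp [0.1884 0.5165 0.2049] yaw 69.96 tilt 0.06 F [ 0.24 -0.32  0.28] M [-0.006 -0.003 -0.041] gap 0.0944 grip 0.0 q6 -0.07
shift [-1.7584 -0.7072  0.9653] turn [-0.0002  0.      0.1138]
```

```bash
python3 -m pendant '[{"dx":0,"dy":0,"dz":-0.22},{"dx":-0.2,"dy":-0.08,"dz":-0.22},{"dx":-0.4,"dy":-0.16,"dz":-0.22},{"dx":-0.6,"dy":-0.24,"dz":-0.22},{"dx":-0.8,"dy":-0.32,"dz":-0.22}]' 0.55 15
python3 -m pendant '[{"dx":-0.2,"dy":-0.08},{"dx":-0.4,"dy":-0.16,"az":0.02},{"dx":-0.6,"dy":-0.24,"az":0.04},{"dx":-0.8,"dy":-0.32,"az":0.06},{"dx":-0.95,"dy":-0.38,"az":0.08}]'
python3 plan.py .4702 .2629 .10 29
```

```text
t 0.1 tcp [0.1884 0.5165 0.2049] yaw 69.96 tilt 0.06 F [ 0.24 -0.32  0.28] M [-0.006 -0.003 -0.041] gap 0.0944 grip 0.0 q6 -0.07
shift [-1.7583 -0.7077  0.5253] turn [-0.0002  0.      0.1138]validation failed for argument at $[0]...
validation failed for argument at $[0]...
```

```bash
python3 -m pendant '[{"dx":0,"dy":0,"dz":-0.22,"ax":0,"ay":0,"az":0},{"dx":-0.2,"dy":-0.08,"dz":-0.22,"ax":0,"ay":0,"az":0},{"dx":-0.4,"dy":-0.16,"dz":-0.22,"ax":0,"ay":0,"az":0},{"dx":-0.6,"dy":-0.24,"dz":-0.22,"ax":0,"ay":0,"az":0},{"dx":-0.8,"dy":-0.32,"dz":-0.22,"ax":0,"ay":0,"az":0}]' 0.55 15
python3 plan.py .4702 .2629 .10 29
```

```text
time: 0.52
tcp_pos: [0.3134, 0.4041, 0.2494]
orientation: [0.174, 0.985, -0.0, -0.0]
contact_force: [-0.1, 1.4, 0.5]
finger_gap: 0.0638
grip_force: 0.0
t 0.52 tcp [0.3134 0.4041 0.2494] yaw 70.0 tilt 0.01 F [-0.06  1.37  0.45] M [ 0.008 -0.001 -0.069] gap 0.0638 grip 0.0 q6 -0.38
shift [-0.9781 -0.3952  0.7468] turn [-0.     -0.      0.1139]
```

```bash
python3 -m pendant '[{"dx":-0.2,"dy":-0.08,"dz":0,"ax":0,"ay":0,"az":0.02},{"dx":-0.4,"dy":-0.16,"dz":0,"ax":0,"ay":0,"az":0.04},{"dx":-0.6,"dy":-0.24,"dz":0,"ax":0,"ay":0,"az":0.06},{"dx":-0.8,"dy":-0.32,"dz":0,"ax":0,"ay":0,"az":0.08},{"dx":-0.95,"dy":-0.38,"dz":0.1,"ax":0,"ay":0,"az":0.1}]'
python3 -m pendant '[{"dx":0,"dy":0,"dz":0.1,"ax":0,"ay":0,"az":0.0139},{"dx":0,"dy":0,"dz":0.25,"ax":0,"ay":0,"az":0.0139},{"dx":0,"dy":0,"dz":0.4,"ax":0,"ay":0,"az":0.0139},{"dx":0,"dy":0,"dz":0.5,"ax":0,"ay":0,"az":0.0139},{"dx":0,"dy":0,"dz":0.5,"ax":0,"ay":0,"az":0.0139}]'
python3 plan.py .4702 .2629 .012 29
python3 - <<'E'
from rig import bot
import cv2
c=bot.capture("top");s=bot.capture("side")
a=cv2.resize(c["frame"][225:305,200:300],None,fx=4,fy=4,interpolation=2);b=cv2.resize(s["frame"][110:190,230:330],None,fx=4,fy=4,interpolation=2)
cv2.imwrite("pics/app.png",cv2.hconcat([a,b])[:,:,::-1])
E
```

```text
time: 0.93
tcp_pos: [0.4668, 0.2683, 0.2327]
orientation: [0.471, 0.882, 0.002, 0.002]
contact_force: [1.1, 1.5, -0.3]
finger_gap: 0.0518
grip_force: 0.0
time: 1.35
tcp_pos: [0.4624, 0.2687, 0.1258]
orientation: [0.507, 0.862, -0.003, -0.002]
contact_force: [-0.3, -0.8, -1.3]
finger_gap: 0.0518
grip_force: 0.0
t 1.35 tcp [0.4624 0.2687 0.1258] yaw 29.13 tilt 0.41 F [-0.27 -0.84 -1.26] M [-0.008  0.012  0.005] gap 0.0518 grip 0.0 q6 -0.05
shift [-0.0447  0.024   0.5688] turn [-0.0011 -0.0001  0.0004]
```

View pics/app.png

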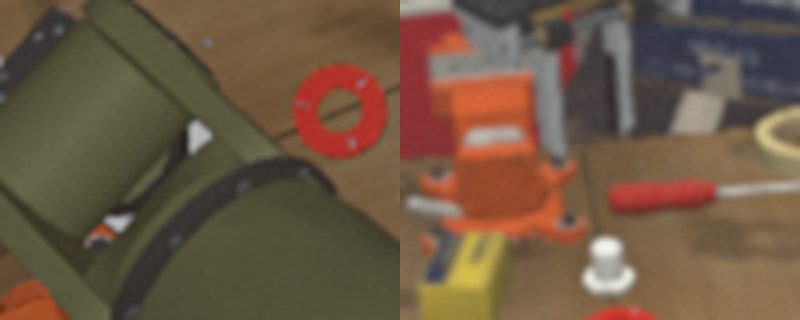

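The side view shows the fingers straddling the glass's position: tips at about (269,149) and (286,143), glass at (282,176), vise clear to the left. I'll descend, squeeze gently and grip.

```bash
python3 -m pendant '[{"dx":-0.045,"dy":0.024,"dz":0,"ax":-0.001,"ay":0,"az":0},{"dx":-0.045,"dy":0.024,"dz":0.15,"ax":-0.001,"ay":0,"az":0},{"dx":-0.045,"dy":0.024,"dz":0.3,"ax":-0.001,"ay":0,"az":0},{"dx":-0.045,"dy":0.024,"dz":0.42,"ax":-0.001,"ay":0,"az":0},{"dx":-0.045,"dy":0.024,"dz":0.47,"ax":-0.001,"ay":0,"az":0}]'
python3 plan.py .4702 .2629 .012 29
```

```text
time: 1.87
tcp_pos: [0.4728, 0.2637, 0.0346]
orientation: [0.507, 0.862, 0.002, 0.001]
contact_force: [-0.6, -0.5, -0.6]
finger_gap: 0.0519
grip_force: 0.0
t 1.87 tcp [0.4728 0.2637 0.0346] yaw 29.13 tilt 0.3 F [-0.63 -0.5  -0.59] M [-0.151  0.047 -0.022] gap 0.0519 grip 0.0 q6 -0.07
shift [ 0.003 -0.014  0.113] turn [ 0.0008 -0.      0.0004]
```

```bash
python3 -m pendant '[{"dx":0,"dy":-0.008,"dz":0.04,"ax":0,"ay":0,"az":0},{"dx":0,"dy":-0.008,"dz":0.08,"ax":0,"ay":0,"az":0},{"dx":0,"dy":-0.008,"dz":0.112,"ax":0,"ay":0,"az":0},{"dx":0,"dy":-0.008,"dz":0.112,"ax":0,"ay":0,"az":0},{"dx":0,"dy":-0.008,"dz":0.112,"ax":0,"ay":0,"az":0}]'
python3 plan.py .4702 .2629 .012 29
```

```text
time: 2.28
tcp_pos: [0.4719, 0.2637, 0.0143]
orientation: [0.506, 0.862, 0.003, 0.002]
contact_force: [0.3, 0.2, 1.1]
finger_gap: 0.0518
grip_force: 0.0
t 2.28 tcp [0.4719 0.2637 0.0143] yaw 29.15 tilt 0.41 F [0.25 0.16 1.13] M [-0.051  0.037 -0.019] gap 0.0518 grip 0.0 q6 -0.07
shift [ 0.0007 -0.0096  0.0112] turn [0.0011 0.     0.0004]
```

```bash
python3 -m pendant '[{"dx":0,"dy":0,"dz":0.008,"ax":0.001,"ay":0,"az":0},{"dx":0,"dy":0,"dz":0.008,"ax":0.001,"ay":0,"az":0},{"dx":0,"dy":0,"dz":0.008,"ax":0.001,"ay":0,"az":0},{"dx":0,"dy":0,"dz":0.008,"ax":0.001,"ay":0,"az":0},{"dx":0,"dy":0,"dz":0.008,"ax":0.001,"ay":0,"az":0}]' 0.1 10
python3 plan.py
python3 -m pendant '[{"dx":0,"dy":0,"dz":0,"ax":0,"ay":0,"az":0},{"dx":0,"dy":0,"dz":0,"ax":0,"ay":0,"az":0},{"dx":0,"dy":0,"dz":0,"ax":0,"ay":0,"az":0},{"dx":0,"dy":0,"dz":0,"ax":0,"ay":0,"az":0},{"dx":0,"dy":0,"dz":0,"ax":0,"ay":0,"az":0}]'
python3 plan.py .4 .13 .10 0
python3 - <<'E'
import pickle
from h import *
c=pickle.load(open("c0.pkl","rb"))["top"]
for p in [(300,300),(310,270),(320,290),(252,300),(290,250),(325,290)]: print(p,onz(c,*p,0)[:2].round(3))
E
```

```text
time: 2.7
tcp_pos: [0.4716, 0.2636, 0.0122]
orientation: [0.506, 0.862, 0.0, 0.0]
contact_force: [-0.3, -0.1, 1.6]
finger_gap: 0.0256
grip_force: 10.0
t 2.7 tcp [0.4716 0.2636 0.0122] yaw 29.14 tilt 0.02 F [-0.34 -0.13  1.58] M [-0.078  0.049 -0.021] gap 0.0256 grip 10.0 q6 -0.07
time: 3.12
tcp_pos: [0.4717, 0.2636, 0.0122]
orientation: [0.506, 0.862, 0.0, 0.0]
contact_force: [-0.3, -0.7, 3.8]
finger_gap: 0.0256
grip_force: 10.0
t 3.12 tcp [0.4717 0.2636 0.0122] yaw 29.14 tilt 0.02 F [-0.33 -0.74  3.85] M [-0.006  0.135  0.064] gap 0.0256 grip 10.0 q6 -0.07
shift [-0.4089 -0.6381 -0.4392] turn [ 0.0001 -0.      0.081 ]
(300, 300) [0.335 0.175]
(310, 270) [0.399 0.119]
(320, 290) [0.338 0.115]
(252, 300) [0.385 0.295]
(290, 250) [0.471 0.15 ]
(325, 290) [0.333 0.102]
```

```bash
python3 -m pendant '[{"dx":0,"dy":0,"dz":-0.05,"ax":0,"ay":0,"az":0},{"dx":0,"dy":0,"dz":-0.15,"ax":0,"ay":0,"az":0},{"dx":-0.03,"dy":-0.05,"dz":-0.24,"ax":0,"ay":0,"az":0.01},{"dx":-0.12,"dy":-0.18,"dz":-0.24,"ax":0,"ay":0,"az":0.02},{"dx":-0.21,"dy":-0.31,"dz":-0.24,"ax":0,"ay":0,"az":0.035}]'
python3 plan.py .4 .12 .060 0
```

```text
time: 3.53
tcp_pos: [0.4377, 0.1964, 0.0611]
orientation: [0.598, 0.801, 0.001, 0.0]
contact_force: [0.3, -1.9, -1.6]
finger_gap: 0.0257
grip_force: 10.0
t 3.53 tcp [0.4377 0.1964 0.0611] yaw 16.48 tilt 0.1 F [ 0.3  -1.93 -1.61] M [-0.103 -0.025  0.059] gap 0.0257 grip 10.0 q6 0.06
shift [-0.313  -0.2889  0.0052] turn [ 0.0003 -0.      0.0458]
```

```bash
python3 -m pendant '[{"dx":-0.1,"dy":-0.1,"dz":0,"ax":0,"ay":0,"az":0.015},{"dx":-0.2,"dy":-0.2,"dz":0,"ax":0,"ay":0,"az":0.03},{"dx":-0.28,"dy":-0.27,"dz":0,"ax":0,"ay":0,"az":0.044},{"dx":-0.31,"dy":-0.29,"dz":0.1,"ax":0,"ay":0,"az":0.044},{"dx":-0.31,"dy":-0.29,"dz":0.18,"ax":0,"ay":0,"az":0.044}]'
python3 -m pendant '[{"dx":0,"dy":0,"dz":0,"ax":0,"ay":0,"az":0},{"dx":0,"dy":0,"dz":0.02,"ax":0,"ay":0,"az":0},{"dx":0,"dy":0,"dz":0.04,"ax":0,"ay":0,"az":0},{"dx":0,"dy":0,"dz":0.052,"ax":0,"ay":0,"az":0},{"dx":0,"dy":0,"dz":0.052,"ax":0,"ay":0,"az":0}]'
python3 plan.py .4 .12 .0122 0
```

```text
time: 3.95
tcp_pos: [0.3997, 0.1195, 0.0244]
orientation: [0.703, 0.711, 0.001, 0.001]
contact_force: [-0.2, -0.0, -0.4]
finger_gap: 0.0255
grip_force: 10.0
time: 4.37
tcp_pos: [0.4, 0.1209, 0.0137]
orientation: [0.703, 0.712, 0.0, 0.0]
contact_force: [0.0, -0.1, -1.6]
finger_gap: 0.0257
grip_force: 10.0
t 4.37 tcp [0.4    0.1209 0.0137] yaw 0.73 tilt 0.0 F [ 0.04 -0.08 -1.59] M [-0.037  0.067  0.023] gap 0.0257 grip 10.0 q6 0.19
shift [-0.0047  0.0001  0.0073] turn [0.    0.    0.002]
```

Lower the last 1.5 mm, open to about 40 mm, turn 90°, and squeeze again to centre it.

```bash
python3 -m pendant '[{"dx":0,"dy":0,"dz":0.007,"ax":0,"ay":0,"az":0},{"dx":0,"dy":0,"dz":0.007,"ax":0,"ay":0,"az":0},{"dx":0,"dy":0,"dz":0.007,"ax":0,"ay":0,"az":0},{"dx":0,"dy":0,"dz":0.007,"ax":0,"ay":0,"az":0},{"dx":0,"dy":0,"dz":0.007,"ax":0,"ay":0,"az":0}]'
python3 plan.py
python3 -m pendant '[{"dx":0,"dy":0,"dz":0,"ax":0,"ay":0,"az":0},{"dx":0,"dy":0,"dz":0,"ax":0,"ay":0,"az":0},{"dx":0,"dy":0,"dz":0,"ax":0,"ay":0,"az":0},{"dx":0,"dy":0,"dz":0,"ax":0,"ay":0,"az":-0.019},{"dx":0,"dy":0,"dz":0,"ax":0,"ay":0,"az":-0.038}]' 0.45
python3 -m pendant '[{"dx":0,"dy":0,"dz":0,"ax":0,"ay":0,"az":-0.02},{"dx":0,"dy":0,"dz":0,"ax":0,"ay":0,"az":-0.04},{"dx":0,"dy":0,"dz":0,"ax":0,"ay":0,"az":-0.06},{"dx":0,"dy":0,"dz":0,"ax":0,"ay":0,"az":-0.08},{"dx":0,"dy":0,"dz":0,"ax":0,"ay":0,"az":-0.1}]'
python3 -m pendant '[{"dx":0,"dy":0,"dz":0,"ax":0,"ay":0,"az":-0.02},{"dx":0,"dy":0,"dz":0,"ax":0,"ay":0,"az":-0.04},{"dx":0,"dy":0,"dz":0,"ax":0,"ay":0,"az":-0.06},{"dx":0,"dy":0,"dz":0,"ax":0,"ay":0,"az":-0.08},{"dx":0,"dy":0,"dz":0,"ax":0,"ay":0,"az":-0.1}]'
python3 plan.py .4 .12 .0122 90
```

```text
time: 4.78
tcp_pos: [0.4, 0.1207, 0.0123]
orientation: [0.703, 0.711, 0.0, 0.0]
contact_force: [0.3, -0.1, -1.2]
finger_gap: 0.0256
grip_force: 10.0
t 4.78 tcp [0.4    0.1207 0.0123] yaw 0.71 tilt 0.01 F [ 0.33 -0.09 -1.24] M [-0.104  0.061 -0.03 ] gap 0.0256 grip 10.0 q6 0.19
time: 5.2
tcp_pos: [0.3999, 0.1207, 0.0123]
orientation: [0.611, 0.792, 0.0, 0.0]
contact_force: [-0.6, 1.1, 0.3]
finger_gap: 0.0423
grip_force: 0.0
time: 5.62
tcp_pos: [0.4, 0.1207, 0.0123]
orientation: [0.338, 0.941, 0.0, 0.0]
contact_force: [-0.8, 0.2, -0.3]
finger_gap: 0.0421
grip_force: 0.0
time: 6.03
tcp_pos: [0.3999, 0.1207, 0.0122]
orientation: [0.032, 0.999, -0.0, 0.0]
contact_force: [-0.4, 0.0, -0.2]
finger_gap: 0.0421
grip_force: 0.0
t 6.03 tcp [0.3999 0.1207 0.0122] yaw 86.36 tilt 0.0 F [-0.44  0.04 -0.22] M [ 0.046 -0.008 -0.011] gap 0.0421 grip 0.0 q6 -1.3
shift [-0.0005 -0.0035  0.0002] turn [-0.      0.     -0.0101]
```

```bash
python3 -m pendant '[{"dx":0,"dy":0,"dz":0,"ax":0,"ay":0,"az":0},{"dx":0,"dy":0,"dz":0,"ax":0,"ay":0,"az":0},{"dx":0,"dy":0,"dz":0,"ax":0,"ay":0,"az":0},{"dx":0,"dy":0,"dz":0,"ax":0,"ay":0,"az":0},{"dx":0,"dy":0,"dz":0,"ax":0,"ay":0,"az":0}]' 0.1 10
python3 -m pendant '[{"dx":0,"dy":0,"dz":-0.1,"ax":0,"ay":0,"az":0},{"dx":0,"dy":0,"dz":-0.25,"ax":0,"ay":0,"az":0},{"dx":0,"dy":0,"dz":-0.4,"ax":0,"ay":0,"az":0},{"dx":0,"dy":0,"dz":-0.54,"ax":0,"ay":0,"az":0},{"dx":0,"dy":0,"dz":-0.54,"ax":0,"ay":0,"az":0}]'
python3 plan.py .5475 .009 .120 86.4
python3 - <<'E'
from rig import bot
import cv2,pickle
from h import *
d={n:bot.capture(n) for n in("top","side")};pickle.dump(d,open("c1.pkl","wb"))
for n in d:
    c=d[n];u=proj(c,[.4,.1207,.12])[0];print(n,u)
E
```

```text
time: 6.45
tcp_pos: [0.3999, 0.1207, 0.0122]
orientation: [0.036, 0.999, 0.0, 0.0]
contact_force: [-0.4, 0.8, 0.0]
finger_gap: 0.0258
grip_force: 10.0
time: 6.87
tcp_pos: [0.4019, 0.1212, 0.1248]
orientation: [0.035, 0.999, 0.001, 0.003]
contact_force: [-0.6, -0.1, 0.3]
finger_gap: 0.0258
grip_force: 10.0
t 6.87 tcp [0.4019 0.1212 0.1248] yaw 85.93 tilt 0.41 F [-0.57 -0.07  0.28] M [ 0.04  -0.013 -0.004] gap 0.0258 grip 10.0 q6 -1.29
shift [-0.7657 -0.5079  0.0281] turn [ 0.0003  0.0011 -0.0013]
top [308.57859388 266.92621774]
side [259.66591946 174.02988929]
```

```bash
python3 -m pendant '[{"dx":-0.1,"dy":-0.065,"dz":0,"ax":0,"ay":0,"az":0},{"dx":-0.28,"dy":-0.185,"dz":0,"ax":0,"ay":0,"az":0},{"dx":-0.46,"dy":-0.305,"dz":0,"ax":0,"ay":0,"az":0},{"dx":-0.64,"dy":-0.425,"dz":0,"ax":0,"ay":0,"az":0},{"dx":-0.77,"dy":-0.511,"dz":0,"ax":0,"ay":0,"az":0}]'
python3 -m pendant '[{"dx":0,"dy":0,"dz":0,"ax":0,"ay":0,"az":0},{"dx":0,"dy":0,"dz":0,"ax":0,"ay":0,"az":0},{"dx":0,"dy":0,"dz":0,"ax":0,"ay":0,"az":0},{"dx":0,"dy":0,"dz":0,"ax":0,"ay":0,"az":0},{"dx":0,"dy":0,"dz":0,"ax":0,"ay":0,"az":0}]'
python3 plan.py .5475 .009 .1 86.4
python3 - <<'E'
from rig import bot
import cv2,pickle
from h import *
d={n:bot.capture(n) for n in("top","side")};pickle.dump(d,open("c2.pkl","wb"))
z=pickle.load(open("c1.pkl","rb"))
def cr(f,x,y,w,h,k):return cv2.resize(f[y:y+h,x:x+w],None,fx=k,fy=k,interpolation=cv2.INTER_CUBIC)
a=cv2.hconcat([cr(d["side"]["frame"],285,160,66,66,6),cr(d["top"]["frame"],290,165,66,66,6)])
b=cv2.hconcat([cr(z["side"]["frame"],230,150,66,33,6),cr(z["top"]["frame"],276,250,66,33,6)])
cv2.imwrite("pics/over.png",cv2.vconcat([a,b])[:,:,::-1])
E
```

```text
time: 7.38
tcp_pos: [0.5473, 0.0062, 0.1182]
orientation: [0.035, 0.999, -0.0, -0.001]
contact_force: [-0.8, 0.1, 0.2]
finger_gap: 0.0259
grip_force: 10.0
time: 7.8
tcp_pos: [0.5457, 0.0088, 0.1201]
orientation: [0.034, 0.999, 0.0, -0.0]
contact_force: [0.6, -0.4, -0.9]
finger_gap: 0.0259
grip_force: 10.0
t 7.8 tcp [0.5457 0.0088 0.1201] yaw 86.06 tilt 0.02 F [ 0.61 -0.37 -0.91] M [-0.016  0.     0.06 ] gap 0.0259 grip 10.0 q6 -1.55
shift [-0.0088  0.0016  0.1004] turn [ 0.     -0.0001 -0.001 ]
```

View pics/over.png

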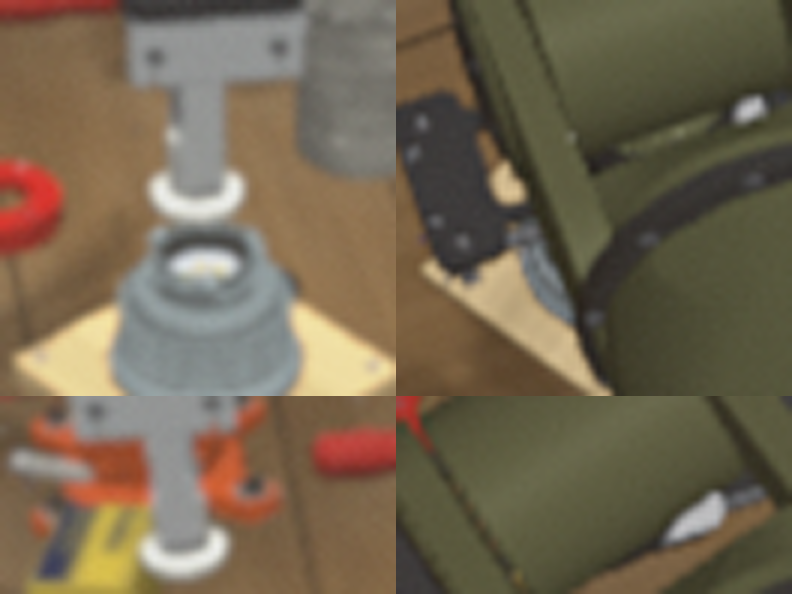

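The side view shows the glass flange at about (318,191.5) above the neck, whose opening is near (319,204), and the neck looks 1–2 px to the right. I'll quantify that in the same image.

```bash
python3 - <<'E'
import cv2,pickle
from h import *
d=pickle.load(open("c2.pkl","rb"));s=d["side"];f=s["frame"];g=f.astype(int)
w=((f.min(2)>150)*255).astype(np.uint8);m=np.zeros_like(w);m[180:199,306:330]=w[180:199,306:330]
k=max(cv2.findContours(m,0,1)[0],key=cv2.contourArea);print("flange bbox",cv2.boundingRect(k))
# subpixel profile across flange row & neck rows: brightness
for r in range(189,195): print(r,g[r,306:332].min(1))
print("sat/neck rows  R-B")
for r in range(198,216,2): print(r,(g[r,300:340,2]-g[r,300:340,0]))
print(proj(s,[[.5457,.0088,.1082],[.5457,.0088,.1152],[.5475,.009,.081],[.5495,.0108,.081]]))
f0=pickle.load(open("c0.pkl","rb"))["top"]["frame"].astype(int)
print("top R-B neck");
for r in range(190,214,2): print(r,f0[r,312:343].mean(1).astype(int))
E
```

```text
flange bbox (310, 189, 16, 8)
189 [ 79  82  78  93 132 168 176 155 140 144 148 147 146 148 148 153 171 192
 178 128  93  82  86  85  86  84]
190 [ 82  80  79 113 171 207 204 169 142 146 148 147 144 143 142 152 183 217
 214 159 103  81  82  85  84  81]
191 [ 82  78  82 121 182 225 220 185 153 144 142 140 137 136 136 153 193 225
 223 167 102  79  80  83  86  83]
192 [ 84  81  80 113 174 223 227 210 183 165 152 146 147 152 159 179 214 230
 217 159  99  79  83  82  83  84]
193 [ 82  80  76  96 149 200 226 227 222 210 197 188 191 201 210 220 227 227
 193 135  90  76  80  80  82  82]
194 [ 75  76  79  84 117 164 201 225 226 227 221 219 221 223 225 225 220 198
 151 106  84  78  80  83  82  83]
sat/neck rows  R-B
198 [-62 -61 -59 -57 -54 -55 -56 -58 -58 -45 -24  -6  -3  -7  -2   0   2   2
   1   3   1   1   2  -1  -5  -7  -9 -18 -41 -58 -64 -63 -64 -63 -63 -61
 -63 -61 -63 -63]
200 [-58 -60 -59 -55 -54 -53 -55 -58 -57 -35  -9   6   4  -2  -3  -2  -5  -3
  -1  -3   0  -3  -6  -5  -4   3   9   7  -8 -40 -60 -66 -63 -65 -65 -65
 -61 -61 -62 -61]
202 [-54 -51 -53 -54 -55 -53 -58 -56 -46 -22  -6 
[... 2128 characters left out ...]
 126  61  99 135 137 132 125 111 120 135 152]
204 [124 117 103 128 129 122 126 114  73  72 134 177 179 170 171 188 189 178
 169 136  65  81 119 135 129 123 124 114 119 127 142]
206 [111 121  95 105 131 126 122 134 124 110  77  68  91 115 129 149 138  90
  64  81 110 125 124 131 130 125 113 118 122 121 144]
208 [108 109 119  88 104 127 129 125 131 127 127 123 112  93  77  81  86  95
 118 122 120 131 131 131 125 105 109 123 117 127 142]
210 [112 110 120 123 111  94 110 127 134 132 128 135 136 123 122 129 136 123
 120 123 119 130 125 112 110 120 124 117 126 145 154]
212 [119 115 107 105 119 126 108  93  99 113 123 132 134 132 133 135 133 133
 129 120 111 103 108 121 126 111 101 120 130 140 157]
```

```bash
python3 -m pendant '[{"dx":-0.016,"dy":0.0045,"dz":0.04,"ax":0,"ay":0,"az":0},{"dx":-0.016,"dy":0.0045,"dz":0.08,"ax":0,"ay":0,"az":0},{"dx":-0.016,"dy":0.0045,"dz":0.115,"ax":0,"ay":0,"az":0},{"dx":-0.016,"dy":0.0045,"dz":0.115,"ax":0,"ay":0,"az":0},{"dx":-0.016,"dy":0.0045,"dz":0.115,"ax":0,"ay":0,"az":0}]'
python3 plan.py
python3 -m pendant '[{"dx":0,"dy":0,"dz":0,"ax":0,"ay":0,"az":0},{"dx":0,"dy":0,"dz":0.007,"ax":0,"ay":0,"az":0},{"dx":0,"dy":0,"dz":0.014,"ax":0,"ay":0,"az":0},{"dx":0,"dy":0,"dz":0.021,"ax":0,"ay":0,"az":0},{"dx":0,"dy":0,"dz":0.021,"ax":0,"ay":0,"az":0}]'
python3 plan.py
python3 -m pendant '[{"dx":0,"dy":0,"dz":0.002,"ax":0,"ay":0,"az":0},{"dx":0,"dy":0,"dz":0.004,"ax":0,"ay":0,"az":0},{"dx":0,"dy":0,"dz":0.006,"ax":0,"ay":0,"az":0},{"dx":0,"dy":0,"dz":0.008,"ax":0,"ay":0,"az":0},{"dx":0,"dy":0,"dz":0.008,"ax":0,"ay":0,"az":0}]'
python3 plan.py
```

```text
time: 8.32
tcp_pos: [0.5493, 0.0087, 0.0965]
orientation: [0.035, 0.999, 0.0, -0.001]
contact_force: [0.2, 0.1, -0.3]
finger_gap: 0.0256
grip_force: 10.0
t 8.32 tcp [0.5493 0.0087 0.0965] yaw 86.0 tilt 0.08 F [ 0.17  0.08 -0.26] M [-0.002  0.001 -0.002] gap 0.0256 grip 10.0 q6 -1.55
time: 8.73
tcp_pos: [0.5496, 0.0087, 0.0928]
orientation: [0.035, 0.999, 0.0, -0.0]
contact_force: [0.2, -0.8, -0.8]
finger_gap: 0.0254
grip_force: 10.0
t 8.73 tcp [0.5496 0.0087 0.0928] yaw 86.0 tilt 0.01 F [ 0.22 -0.84 -0.85] M [ 0.044 -0.002  0.037] gap 0.0254 grip 10.0 q6 -1.55
time: 9.15
tcp_pos: [0.5496, 0.0088, 0.0914]
orientation: [0.035, 0.999, 0.0, -0.0]
contact_force: [0.5, 1.6, -1.0]
finger_gap: 0.0258
grip_force: 10.0
t 9.15 tcp [0.5496 0.0088 0.0914] yaw 86.0 tilt 0.01 F [ 0.48  1.6  -1.  ] M [ 0.149 -0.006  0.031] gap 0.0258 grip 10.0 q6 -1.55
```

```bash
python3 -m pendant '[{"dx":0,"dy":0.002,"dz":0.002,"ax":0,"ay":0,"az":0},{"dx":0,"dy":0.0035,"dz":0.005,"ax":0,"ay":0,"az":0},{"dx":0,"dy":0.0035,"dz":0.0075,"ax":0,"ay":0,"az":0},{"dx":0,"dy":0.0035,"dz":0.0075,"ax":0,"ay":0,"az":0},{"dx":0,"dy":0.0035,"dz":0.0075,"ax":0,"ay":0,"az":0}]'
python3 plan.py
python3 -m pendant '[{"dx":0,"dy":0,"dz":0.002,"ax":0,"ay":0,"az":0},{"dx":0,"dy":0,"dz":0.004,"ax":0,"ay":0,"az":0},{"dx":0,"dy":0,"dz":0.005,"ax":0,"ay":0,"az":0},{"dx":0,"dy":0,"dz":0.005,"ax":0,"ay":0,"az":0},{"dx":0,"dy":0,"dz":0.005,"ax":0,"ay":0,"az":0}]'
python3 plan.py
```

```text
time: 9.57
tcp_pos: [0.5497, 0.0094, 0.0899]
orientation: [0.035, 0.999, -0.0, -0.0]
contact_force: [-0.3, 0.4, -1.2]
finger_gap: 0.0256
grip_force: 10.0
t 9.57 tcp [0.5497 0.0094 0.0899] yaw 86.0 tilt 0.0 F [-0.27  0.42 -1.19] M [ 0.005 -0.008  0.009] gap 0.0256 grip 10.0 q6 -1.55
time: 9.98
tcp_pos: [0.5497, 0.0094, 0.0889]
orientation: [0.035, 0.999, 0.0, 0.0]
contact_force: [-0.0, 0.6, -1.0]
finger_gap: 0.0256
grip_force: 10.0
t 9.98 tcp [0.5497 0.0094 0.0889] yaw 86.0 tilt 0.0 F [-0.02  0.58 -1.01] M [ 0.01   0.018 -0.028] gap 0.0256 grip 10.0 q6 -1.55
```

```bash
python3 -m pendant '[{"dx":0,"dy":0,"dz":0.002,"ax":0,"ay":0,"az":0},{"dx":0,"dy":0,"dz":0.004,"ax":0,"ay":0,"az":0},{"dx":0,"dy":0,"dz":0.005,"ax":0,"ay":0,"az":0},{"dx":0,"dy":0,"dz":0.005,"ax":0,"ay":0,"az":0},{"dx":0,"dy":0,"dz":0.005,"ax":0,"ay":0,"az":0}]' |sed -n '2p;4p'
python3 -m pendant '[{"dx":0,"dy":0,"dz":0.001,"ax":0,"ay":0,"az":0},{"dx":0,"dy":0,"dz":0.002,"ax":0,"ay":0,"az":0},{"dx":0,"dy":0,"dz":0.003,"ax":0,"ay":0,"az":0},{"dx":0,"dy":0,"dz":0.003,"ax":0,"ay":0,"az":0},{"dx":0,"dy":0,"dz":0.003,"ax":0,"ay":0,"az":0}]' |sed -n '2p;4p'
```

```text
tcp_pos: [0.5497, 0.0094, 0.0879]
contact_force: [0.3, 0.5, -1.2]
tcp_pos: [0.5497, 0.0094, 0.0873]
contact_force: [0.2, 0.7, -1.3]
```

```bash
python3 -m pendant '[{"dx":0,"dy":0,"dz":0.001,"ax":0,"ay":0,"az":0},{"dx":0,"dy":0,"dz":0.002,"ax":0,"ay":0,"az":0},{"dx":0,"dy":0,"dz":0.003,"ax":0,"ay":0,"az":0},{"dx":0,"dy":0,"dz":0.003,"ax":0,"ay":0,"az":0},{"dx":0,"dy":0,"dz":0.003,"ax":0,"ay":0,"az":0}]' |sed -n '2p;4p'
```

```text
tcp_pos: [0.5497, 0.0094, 0.0867]
contact_force: [0.4, 0.1, 0.1]
```

```bash
python3 -m pendant '[{"dx":0,"dy":0,"dz":0.001,"ax":0,"ay":0,"az":0},{"dx":0,"dy":0,"dz":0.001,"ax":0,"ay":0,"az":0},{"dx":0,"dy":0,"dz":0.001,"ax":0,"ay":0,"az":0},{"dx":0,"dy":0,"dz":0.001,"ax":0,"ay":0,"az":0},{"dx":0,"dy":0,"dz":0.001,"ax":0,"ay":0,"az":0}]' |sed -n '2p;4p'
python3 plan.py
```

```text
tcp_pos: [0.5497, 0.0094, 0.0866]
contact_force: [-0.2, -0.1, 0.7]
t 11.65 tcp [0.5497 0.0094 0.0866] yaw 86.01 tilt 0.0 F [-0.17 -0.14  0.69] M [0.021 0.032 0.017] gap 0.0256 grip 10.0 q6 -1.55
```

```bash
python3 -m pendant '[{"dx":0,"dy":0,"dz":0,"ax":0,"ay":0,"az":0},{"dx":0,"dy":0,"dz":0,"ax":0,"ay":0,"az":0},{"dx":0,"dy":0,"dz":0,"ax":0,"ay":0,"az":0},{"dx":0,"dy":0,"dz":0,"ax":0,"ay":0,"az":0},{"dx":0,"dy":0,"dz":0,"ax":0,"ay":0,"az":0}]' 0.45
python3 -m pendant '[{"dx":0,"dy":0,"dz":-0.05,"ax":0,"ay":0,"az":0},{"dx":0,"dy":0,"dz":-0.15,"ax":0,"ay":0,"az":0},{"dx":0,"dy":0,"dz":-0.3,"ax":0,"ay":0,"az":0},{"dx":0,"dy":0,"dz":-0.45,"ax":0,"ay":0,"az":0},{"dx":0,"dy":-0.1,"dz":-0.5,"ax":0,"ay":0,"az":0}]'
python3 plan.py .501 -.2445 .12 -3
python3 - <<'E'
import pickle
from h import *
c=pickle.load(open("c0.pkl","rb"))["top"];f=c["frame"].astype(int)
for r in (150,170,190,210,225): 
    g=f[r,440:505]; print(r,g[:,0]-g[:,2])
for p in [(460,150),(468,180),(478,210),(488,230)]: print(p,onz(c,*p,0)[:2].round(3))
E
```

```text
time: 12.07
tcp_pos: [0.5497, 0.0094, 0.0865]
orientation: [0.035, 0.999, -0.0, 0.0]
contact_force: [-0.2, 1.2, 0.4]
finger_gap: 0.0428
grip_force: 0.0
time: 12.48
tcp_pos: [0.5496, -0.0088, 0.1917]
orientation: [0.034, 0.999, 0.0, 0.003]
contact_force: [-0.3, -0.2, -0.4]
finger_gap: 0.0422
grip_force: 0.0
t 12.48 tcp [ 0.5496 -0.0088  0.1917] yaw 86.14 tilt 0.34 F [-0.33 -0.22 -0.36] M [-0.05   0.004  0.058] gap 0.0422 grip 0.0 q6 -1.59
shift [ 0.1653 -1.1921  0.357 ] turn [0.0008 0.0007 0.2476]
150 [ 43  44  44  44  46  45  45  45  45  46  46  48  47  50  51  23  10  10
  17  23  22  20  15  12  11  -4 -13 -10   3   6  -4  -6   1   7  12  10
  11  12  11  12  10   9  10  10  12  11  12  10  10  11  12  13  13  18
  21  19  18  19  19  18  20  18  19  18  18]
170 [42 44 41 40 37 38 37 38 40 40 43 45 45 47 49 49 50 51 51 49 51 52 50 25
 10 11 11 11 11 13 11 12 12 12 12 12 11  9 12 11 12 11 11 11 11 13 13 13
 12 12 11 14 12 12 12 12 11 10 10 14 17 18 16 15 16]
190 [41 42 42 43 43 43 42 43 42 43 41 41 42 40 43 43 42 41 41 41 42 42 40 42
 43 40 43 40 41 43 41 17 11 11 13 12 11 12 12 12 12 12 12 13 11 11 10 11
 10 11 11 12 10 10 10 10 12 12 10 12 12 12 10 11  9]
210 [46 46 46 45 46 46 45 45 46 46 27 45 47 47 45 47 51 56 55 55 51 51 49 50
 52 50 48 48 46 45 44 43 43 42 45 45 44 46 46 21 11  9 13 12 13 12 12 11
 12 11 11 11 11 13 12 12 11 12 12 12 12 11 11 11 11]
225 [44 45 46 46 46 46 45 46 46 47 46 46 46 44 30 43 41 46 54 54 53 54 54 55
 57 54 54 54 55 54 54 54 53 53 52 53 52 53 53 56 53 53 54 55 54 28 12 11
 12 12 12 13 12 14 11 13 12 12 12 12 11 13 11 11 11]
(460, 150) [ 0.551 -0.416]
(468, 180) [ 0.461 -0.397]
(478, 210) [ 0.372 -0.384]
(488, 230) [ 0.31  -0.384]
```

```bash
python3 -m pendant '[{"dx":0.02,"dy":-0.15,"dz":0,"ax":0,"ay":0,"az":0},{"dx":0.05,"dy":-0.35,"dz":0,"ax":0,"ay":0,"az":0},{"dx":0.075,"dy":-0.55,"dz":0,"ax":0,"ay":0,"az":0},{"dx":0.1,"dy":-0.75,"dz":0,"ax":0,"ay":0,"az":0},{"dx":0.13,"dy":-0.95,"dz":0,"ax":0,"ay":0,"az":0}]' 0.85 | sed -n 2p
python3 -m pendant '[{"dx":0.03,"dy":-0.2,"dz":0.1,"ax":0,"ay":0,"az":0},{"dx":0.033,"dy":-0.236,"dz":0.2,"ax":0,"ay":0,"az":0},{"dx":0.033,"dy":-0.236,"dz":0.35,"ax":0,"ay":0,"az":0},{"dx":0.033,"dy":-0.236,"dz":0.5,"ax":0,"ay":0,"az":0},{"dx":0.033,"dy":-0.236,"dz":0.5,"ax":0,"ay":0,"az":0}]'
python3 plan.py .501 -.2445 .005 87
python3 - <<'E'
from rig import bot
import cv2
c=bot.capture("top");s=bot.capture("side")
def cr(f,x,y,w,h,k):return cv2.resize(f[y:y+h,x:x+w],None,fx=k,fy=k,interpolation=cv2.INTER_CUBIC)
cv2.imwrite("pics/seat.png",cv2.vconcat([cv2.hconcat([cr(c["frame"],300,175,50,50,8),cr(s["frame"],294,175,50,50,8)]),cr(c["frame"],340,160,100,25,8)])[:,:,::-1])
E
```

```text
tcp_pos: [0.5086, -0.2, 0.1876]
time: 13.32
tcp_pos: [0.4969, -0.244, 0.0821]
orientation: [0.035, 0.999, 0.002, -0.003]
contact_force: [-0.0, 0.7, -1.2]
finger_gap: 0.08
grip_force: 0.0
t 13.32 tcp [ 0.4969 -0.244   0.0821] yaw 85.96 tilt 0.43 F [-0.01  0.74 -1.18] M [ 0.032 -0.024 -0.017] gap 0.08 grip 0.0 q6 -2.02
shift [-0.023  -0.0023  0.3854] turn [ 0.0005 -0.0011 -0.0029]
```

View pics/seat.png

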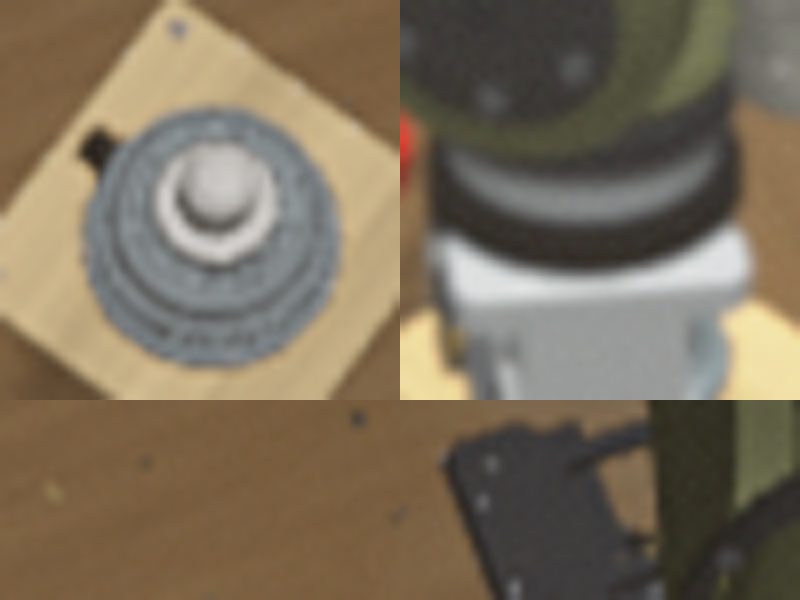

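The glass sits dome-up and level in the neck, flange centred near top px (327,201). Now I'll descend over the ring.

```bash
python3 -m pendant '[{"dx":0,"dy":0,"dz":0.05,"ax":0,"ay":0,"az":-0.002},{"dx":0,"dy":0,"dz":0.12,"ax":0,"ay":0,"az":-0.002},{"dx":0,"dy":0,"dz":0.2,"ax":0,"ay":0,"az":-0.002},{"dx":0,"dy":0,"dz":0.25,"ax":0,"ay":0,"az":-0.002},{"dx":0,"dy":0,"dz":0.25,"ax":0,"ay":0,"az":-0.002}]'
python3 plan.py .501 -.2445 .005 87
python3 -m pendant '[{"dx":0,"dy":0,"dz":0.04,"ax":0,"ay":0,"az":0},{"dx":0,"dy":0,"dz":0.08,"ax":0,"ay":0,"az":0},{"dx":0,"dy":0,"dz":0.12,"ax":0,"ay":0,"az":0},{"dx":0,"dy":0,"dz":0.15,"ax":0,"ay":0,"az":0},{"dx":0,"dy":0,"dz":0.15,"ax":0,"ay":0,"az":0}]'
python3 plan.py .501 -.2445 .005 87
```

```text
time: 13.83
tcp_pos: [0.499, -0.2445, 0.0357]
orientation: [0.028, 1.0, 0.0, -0.001]
contact_force: [0.1, 0.9, 0.2]
finger_gap: 0.0799
grip_force: 0.0
t 13.83 tcp [ 0.499  -0.2445  0.0357] yaw 86.76 tilt 0.07 F [0.11 0.92 0.24] M [0.014 0.042 0.039] gap 0.0799 grip 0.0 q6 -2.04
shift [-0.0101  0.0007  0.1534] turn [ 0.0001 -0.0002 -0.0007]
time: 14.25
tcp_pos: [0.4987, -0.2446, 0.0052]
orientation: [0.029, 1.0, 0.0, -0.001]
contact_force: [0.6, 0.7, -0.7]
finger_gap: 0.0795
grip_force: 0.0
t 14.25 tcp [ 0.4987 -0.2446  0.0052] yaw 86.72 tilt 0.1 F [ 0.64  0.66 -0.74] M [ 0.072 -0.043 -0.013] gap 0.0795 grip 0.0 q6 -2.04
shift [-0.0113  0.001   0.001 ] turn [ 0.0001 -0.0003 -0.0008]
```

```bash
python3 -m pendant '[{"dx":-0.011,"dy":0,"dz":0,"ax":0,"ay":0,"az":0},{"dx":-0.011,"dy":0,"dz":0,"ax":0,"ay":0,"az":0},{"dx":-0.011,"dy":0,"dz":0,"ax":0,"ay":0,"az":0},{"dx":-0.011,"dy":0,"dz":0,"ax":0,"ay":0,"az":0},{"dx":-0.011,"dy":0,"dz":0,"ax":0,"ay":0,"az":0}]' 0.5 8
python3 -m pendant '[{"dx":0,"dy":0,"dz":0,"ax":0,"ay":0,"az":0},{"dx":0,"dy":0,"dz":0,"ax":0,"ay":0,"az":0},{"dx":0,"dy":0,"dz":0,"ax":0,"ay":0,"az":0},{"dx":0,"dy":0,"dz":0,"ax":0,"ay":0,"az":0},{"dx":0,"dy":0,"dz":0,"ax":0,"ay":0,"az":0}]' - 20
python3 plan.py
```

```text
time: 14.67
tcp_pos: [0.5017, -0.2452, 0.0069]
orientation: [0.029, 1.0, -0.0, 0.0]
contact_force: [0.6, -0.9, 1.6]
finger_gap: 0.0638
grip_force: 8.0
time: 15.08
tcp_pos: [0.5017, -0.2451, 0.0069]
orientation: [0.029, 1.0, -0.0, 0.0]
contact_force: [0.6, -0.0, 5.4]
finger_gap: 0.0635
grip_force: 20.0
t 15.08 tcp [ 0.5017 -0.2451  0.0069] yaw 86.73 tilt 0.04 F [ 0.59 -0.01  5.44] M [ 0.099 -0.184  0.024] gap 0.0635 grip 20.0 q6 -2.03
```

```bash
python3 -m pendant '[{"dx":0,"dy":0,"dz":0,"ax":0,"ay":0,"az":0},{"dx":0,"dy":0,"dz":0,"ax":0,"ay":0,"az":0},{"dx":0,"dy":0,"dz":0,"ax":0,"ay":0,"az":0},{"dx":0,"dy":0,"dz":0,"ax":0,"ay":0,"az":0.019},{"dx":0,"dy":0,"dz":0,"ax":0,"ay":0,"az":0.038}]' 0.82 | grep gap
python3 -m pendant '[{"dx":0,"dy":0,"dz":0,"ax":0,"ay":0,"az":0.02},{"dx":0,"dy":0,"dz":0,"ax":0,"ay":0,"az":0.04},{"dx":0,"dy":0,"dz":0,"ax":0,"ay":0,"az":0.06},{"dx":0,"dy":0,"dz":0,"ax":0,"ay":0,"az":0.08},{"dx":0,"dy":0,"dz":0,"ax":0,"ay":0,"az":0.1}]' | grep tcp
python3 -m pendant '[{"dx":0,"dy":0,"dz":0,"ax":0,"ay":0,"az":0.02},{"dx":0,"dy":0,"dz":0,"ax":0,"ay":0,"az":0.04},{"dx":0,"dy":0,"dz":0,"ax":0,"ay":0,"az":0.06},{"dx":0,"dy":0,"dz":0,"ax":0,"ay":0,"az":0.08},{"dx":0,"dy":0,"dz":0,"ax":0,"ay":0,"az":0.1}]' | grep tcp
python3 -m pendant '[{"dx":0,"dy":0,"dz":0,"ax":0,"ay":0,"az":0.012},{"dx":0,"dy":0,"dz":0,"ax":0,"ay":0,"az":0.012},{"dx":0,"dy":0,"dz":0,"ax":0,"ay":0,"az":0.012},{"dx":0,"dy":0,"dz":0,"ax":0,"ay":0,"az":0.012},{"dx":0,"dy":0,"dz":0,"ax":0,"ay":0,"az":0.012}]' | grep tcp
python3 -m pendant '[{"dx":0,"dy":0,"dz":0,"ax":0,"ay":0,"az":0},{"dx":0,"dy":0,"dz":0,"ax":0,"ay":0,"az":0},{"dx":0,"dy":0,"dz":0,"ax":0,"ay":0,"az":0},{"dx":0,"dy":0,"dz":0,"ax":0,"ay":0,"az":0},{"dx":0,"dy":0,"dz":0,"ax":0,"ay":0,"az":0}]' 0.5 20
python3 plan.py .5497 .0094 .15 18
```

```text
finger_gap: 0.077
tcp_pos: [0.5012, -0.2449, 0.0062]
tcp_pos: [0.5012, -0.2449, 0.0062]
tcp_pos: [0.5014, -0.245, 0.0065]
time: 17.17
tcp_pos: [0.5014, -0.245, 0.0065]
orientation: [0.725, 0.689, -0.0, -0.0]
contact_force: [-0.4, -0.4, 0.0]
finger_gap: 0.0639
grip_force: 20.0
t 17.17 tcp [ 0.5014 -0.245   0.0065] yaw -2.88 tilt 0.0 F [-0.36 -0.38  0.02] M [-0.004  0.105 -0.014] gap 0.0639 grip 20.0 q6 -0.47
shift [ 1.2826  0.177  -0.7175] turn [-0.     0.    -0.058]
```

```bash
python3 -m pendant '[{"dx":0,"dy":0,"dz":-0.08,"ax":0,"ay":0,"az":0},{"dx":0,"dy":0,"dz":-0.25,"ax":0,"ay":0,"az":0},{"dx":0,"dy":0,"dz":-0.42,"ax":0,"ay":0,"az":0},{"dx":0.02,"dy":0,"dz":-0.58,"ax":0,"ay":0,"az":0},{"dx":0.1,"dy":0.02,"dz":-0.72,"ax":0,"ay":0,"az":-0.01}]' | grep -E "tcp|gap"
python3 -m pendant '[{"dx":0.15,"dy":0.02,"dz":0,"ax":0,"ay":0,"az":-0.01},{"dx":0.33,"dy":0.045,"dz":0,"ax":0,"ay":0,"az":-0.02},{"dx":0.5,"dy":0.07,"dz":0,"ax":0,"ay":0,"az":-0.03},{"dx":0.68,"dy":0.09,"dz":0,"ax":0,"ay":0,"az":-0.04},{"dx":0.85,"dy":0.11,"dz":0,"ax":0,"ay":0,"az":-0.048}]' | grep -E "tcp|gap"
python3 plan.py .5497 .0094 .15 18
```

```text
tcp_pos: [0.5061, -0.2264, 0.1527]
finger_gap: 0.0637
tcp_pos: [0.5262, -0.0532, 0.1505]
finger_gap: 0.0636
t 18.0 tcp [ 0.5262 -0.0532  0.1505] yaw 18.17 tilt 0.0 F [ 0.08  0.48 -0.49] M [-0.086 -0.002  0.069] gap 0.0636 grip 20.0 q6 -0.49
shift [0.2608 0.2095 0.0027] turn [-0.     -0.      0.0005]
```

```bash
python3 -m pendant '[{"dx":0.1,"dy":0.08,"dz":0,"ax":0,"ay":0,"az":0},{"dx":0.19,"dy":0.16,"dz":0,"ax":0,"ay":0,"az":0},{"dx":0.24,"dy":0.2,"dz":0,"ax":0,"ay":0,"az":0},{"dx":0.24,"dy":0.2,"dz":0,"ax":0,"ay":0,"az":0},{"dx":0.24,"dy":0.2,"dz":0,"ax":0,"ay":0,"az":0}]' | grep -E "tcp|gap"
python3 -m pendant '[{"dx":0,"dy":0,"dz":0,"ax":0,"ay":0,"az":0},{"dx":0,"dy":0,"dz":0,"ax":0,"ay":0,"az":0},{"dx":0,"dy":0,"dz":0,"ax":0,"ay":0,"az":0},{"dx":0,"dy":0,"dz":0,"ax":0,"ay":0,"az":0},{"dx":0,"dy":0,"dz":0,"ax":0,"ay":0,"az":0}]' | grep -E "tcp|gap"
python3 plan.py .5497 .0094 .105 18
python3 - <<'E'
from rig import bot
import cv2
c=bot.capture("top");s=bot.capture("side")
def cr(f,x,y,w,h,k):return cv2.resize(f[y:y+h,x:x+w],None,fx=k,fy=k,interpolation=cv2.INTER_CUBIC)
cv2.imwrite("pics/ringover.png",cv2.hconcat([cr(c["frame"],285,165,80,80,5),cr(s["frame"],280,145,80,80,5)])[:,:,::-1])
E
```

```text
tcp_pos: [0.5494, 0.0029, 0.1502]
finger_gap: 0.0638
tcp_pos: [0.5495, 0.0026, 0.1506]
finger_gap: 0.0638
t 18.83 tcp [0.5495 0.0026 0.1506] yaw 17.95 tilt 0.01 F [-0.46 -0.22 -1.03] M [-0.097  0.055  0.087] gap 0.0638 grip 20.0 q6 -0.38
shift [0.0324 0.0113 0.2279] turn [ 0.      0.     -0.0001]
```

View pics/ringover.png

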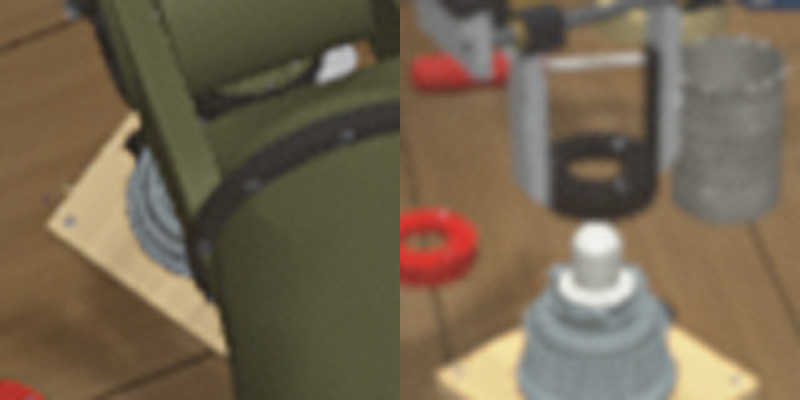

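The side view shows the ring held level over the dome, with its bars at world angles of about -80° and 51°, consistent with lugs at -72°/48°/168°. I'll centre it and go down.

```bash
python3 -m pendant '[{"dx":0.0325,"dy":0.011,"dz":0,"ax":0,"ay":0,"az":0},{"dx":0.0325,"dy":0.011,"dz":0.07,"ax":0,"ay":0,"az":0},{"dx":0.0325,"dy":0.011,"dz":0.15,"ax":0,"ay":0,"az":0},{"dx":0.0325,"dy":0.011,"dz":0.22,"ax":0,"ay":0,"az":0},{"dx":0.0325,"dy":0.011,"dz":0.22,"ax":0,"ay":0,"az":0}]' | grep -E "tcp|contact"
python3 -m pendant '[{"dx":0,"dy":0,"dz":0.02,"ax":0,"ay":0,"az":0},{"dx":0,"dy":0,"dz":0.05,"ax":0,"ay":0,"az":0},{"dx":0,"dy":0,"dz":0.07,"ax":0,"ay":0,"az":0},{"dx":0,"dy":0,"dz":0.082,"ax":0,"ay":0,"az":0},{"dx":0,"dy":0,"dz":0.082,"ax":0,"ay":0,"az":0}]' | grep -E "tcp|contact"
python3 plan.py .5497 .0094 .08 18
```

```text
tcp_pos: [0.5484, 0.0104, 0.104]
contact_force: [-0.5, 0.3, -1.3]
tcp_pos: [0.5496, 0.0099, 0.0898]
contact_force: [-0.4, 0.1, -0.8]
t 19.77 tcp [0.5496 0.0099 0.0898] yaw 17.98 tilt 0.02 F [-0.42  0.14 -0.76] M [-0.054 -0.032 -0.018] gap 0.0642 grip 20.0 q6 -0.36
shift [-0.0025 -0.0001  0.0492] turn [-0.0001 -0.     -0.    ]
```

```bash
python3 -m pendant '[{"dx":-0.002,"dy":0,"dz":0.004,"ax":0,"ay":0,"az":0},{"dx":-0.002,"dy":0,"dz":0.008,"ax":0,"ay":0,"az":0},{"dx":-0.002,"dy":0,"dz":0.012,"ax":0,"ay":0,"az":0},{"dx":-0.002,"dy":0,"dz":0.014,"ax":0,"ay":0,"az":0},{"dx":-0.002,"dy":0,"dz":0.014,"ax":0,"ay":0,"az":0}]' | grep -E "tcp|contact"
python3 -m pendant '[{"dx":0,"dy":0,"dz":0.003,"ax":0,"ay":0,"az":0},{"dx":0,"dy":0,"dz":0.006,"ax":0,"ay":0,"az":0},{"dx":0,"dy":0,"dz":0.009,"ax":0,"ay":0,"az":0},{"dx":0,"dy":0,"dz":0.009,"ax":0,"ay":0,"az":0},{"dx":0,"dy":0,"dz":0.009,"ax":0,"ay":0,"az":0}]' | grep -E "tcp|contact"
python3 plan.py
```

```text
tcp_pos: [0.5498, 0.0095, 0.0873]
contact_force: [0.2, -0.1, -1.1]
tcp_pos: [0.5498, 0.0095, 0.0855]
contact_force: [0.3, 0.2, -1.2]
t 20.6 tcp [0.5498 0.0095 0.0855] yaw 17.99 tilt 0.0 F [ 0.3   0.25 -1.18] M [-0.02   0.083  0.031] gap 0.0635 grip 20.0 q6 -0.36
```

```bash
python3 -m pendant '[{"dx":0,"dy":0,"dz":0.003,"ax":0,"ay":0,"az":0},{"dx":0,"dy":0,"dz":0.006,"ax":0,"ay":0,"az":0},{"dx":0,"dy":0,"dz":0.008,"ax":0,"ay":0,"az":0},{"dx":0,"dy":0,"dz":0.008,"ax":0,"ay":0,"az":0},{"dx":0,"dy":0,"dz":0.008,"ax":0,"ay":0,"az":0}]' | grep -E "tcp|contact"
python3 plan.py
```

```text
tcp_pos: [0.5498, 0.0095, 0.0839]
contact_force: [0.1, 0.3, -1.8]
t 21.02 tcp [0.5498 0.0095 0.0839] yaw 17.98 tilt 0.0 F [ 0.08  0.32 -1.83] M [0.041 0.093 0.057] gap 0.064 grip 20.0 q6 -0.36
```

```bash
python3 -m pendant '[{"dx":0,"dy":0,"dz":0.003,"ax":0,"ay":0,"az":0},{"dx":0,"dy":0,"dz":0.006,"ax":0,"ay":0,"az":0},{"dx":0,"dy":0,"dz":0.008,"ax":0,"ay":0,"az":0},{"dx":0,"dy":0,"dz":0.008,"ax":0,"ay":0,"az":0},{"dx":0,"dy":0,"dz":0.008,"ax":0,"ay":0,"az":0}]' | grep -E "tcp|contact"
python3 -m pendant '[{"dx":0,"dy":0,"dz":0.002,"ax":0,"ay":0,"az":0},{"dx":0,"dy":0,"dz":0.004,"ax":0,"ay":0,"az":0},{"dx":0,"dy":0,"dz":0.005,"ax":0,"ay":0,"az":0},{"dx":0,"dy":0,"dz":0.005,"ax":0,"ay":0,"az":0},{"dx":0,"dy":0,"dz":0.005,"ax":0,"ay":0,"az":0}]' | grep -E "tcp|contact"
python3 plan.py
```

```text
tcp_pos: [0.5497, 0.0095, 0.0822]
contact_force: [-0.4, -0.4, -2.5]
tcp_pos: [0.5498, 0.0095, 0.0813]
contact_force: [-1.4, 0.9, -1.5]
t 21.85 tcp [0.5498 0.0095 0.0813] yaw 17.99 tilt 0.0 F [-1.35  0.9  -1.46] M [0.131 0.084 0.043] gap 0.0638 grip 20.0 q6 -0.36
```

```bash
python3 -m pendant '[{"dx":0,"dy":0,"dz":0.001,"ax":0,"ay":0,"az":0},{"dx":0,"dy":0,"dz":0.002,"ax":0,"ay":0,"az":0},{"dx":0,"dy":0,"dz":0.003,"ax":0,"ay":0,"az":0},{"dx":0,"dy":0,"dz":0.003,"ax":0,"ay":0,"az":0},{"dx":0,"dy":0,"dz":0.003,"ax":0,"ay":0,"az":0}]' | grep -E "tcp|contact"
python3 -m pendant '[{"dx":0,"dy":0,"dz":0.001,"ax":0,"ay":0,"az":0},{"dx":0,"dy":0,"dz":0.002,"ax":0,"ay":0,"az":0},{"dx":0,"dy":0,"dz":0.002,"ax":0,"ay":0,"az":0},{"dx":0,"dy":0,"dz":0.002,"ax":0,"ay":0,"az":0},{"dx":0,"dy":0,"dz":0.002,"ax":0,"ay":0,"az":0}]' | grep -E "tcp|contact"
python3 plan.py
```

```text
tcp_pos: [0.5498, 0.0095, 0.0807]
contact_force: [-0.5, 1.1, -0.3]
tcp_pos: [0.5498, 0.0095, 0.0803]
contact_force: [0.2, 1.9, -0.5]
t 22.68 tcp [0.5498 0.0095 0.0803] yaw 17.99 tilt 0.0 F [ 0.22  1.88 -0.47] M [0.125 0.13  0.046] gap 0.0635 grip 20.0 q6 -0.36
```

```bash
python3 -m pendant '[{"dx":0,"dy":0,"dz":0,"ax":0,"ay":0,"az":0.005},{"dx":0,"dy":0,"dz":0,"ax":0,"ay":0,"az":0.014},{"dx":0,"dy":0,"dz":0,"ax":0,"ay":0,"az":0.023},{"dx":0,"dy":0,"dz":0,"ax":0,"ay":0,"az":0.03},{"dx":0,"dy":0,"dz":0,"ax":0,"ay":0,"az":0.03}]' | grep -E "tcp|contact"
python3 plan.py
python3 -m pendant '[{"dx":0,"dy":0,"dz":0,"ax":0,"ay":0,"az":0.007},{"dx":0,"dy":0,"dz":0.0005,"ax":0,"ay":0,"az":0.014},{"dx":0,"dy":0,"dz":0.001,"ax":0,"ay":0,"az":0.021},{"dx":0,"dy":0,"dz":0.0015,"ax":0,"ay":0,"az":0.028},{"dx":0,"dy":0,"dz":0.0015,"ax":0,"ay":0,"az":0.028}]' | grep -E "tcp|contact"
python3 plan.py
```

```text
tcp_pos: [0.5498, 0.0095, 0.0803]
contact_force: [-0.5, 0.9, -1.5]
t 23.1 tcp [0.5498 0.0095 0.0803] yaw 7.07 tilt 0.0 F [-0.47  0.93 -1.46] M [ 0.026  0.047 -0.02 ] gap 0.064 grip 20.0 q6 -0.17
tcp_pos: [0.5498, 0.0095, 0.08]
contact_force: [0.2, 0.1, -1.6]
t 23.52 tcp [0.5498 0.0095 0.08  ] yaw -2.93 tilt 0.01 F [ 0.24  0.08 -1.62] M [0.053 0.07  0.031] gap 0.0635 grip 20.0 q6 0.0
```

```bash
python3 -m pendant '[{"dx":0,"dy":0,"dz":0,"ax":0,"ay":0,"az":0.01},{"dx":0,"dy":0,"dz":0.0008,"ax":0,"ay":0,"az":0.02},{"dx":0,"dy":0,"dz":0.0016,"ax":0,"ay":0,"az":0.03},{"dx":0,"dy":0,"dz":0.0025,"ax":0,"ay":0,"az":0.042},{"dx":0,"dy":0,"dz":0.0025,"ax":0,"ay":0,"az":0.042}]' | grep -E "tcp|contact"
python3 plan.py
python3 -m pendant '[{"dx":0,"dy":0,"dz":0.0007,"ax":0,"ay":0,"az":0.007},{"dx":0,"dy":0,"dz":0.0015,"ax":0,"ay":0,"az":0.014},{"dx":0,"dy":0,"dz":0.002,"ax":0,"ay":0,"az":0.021},{"dx":0,"dy":0,"dz":0.0025,"ax":0,"ay":0,"az":0.028},{"dx":0,"dy":0,"dz":0.0025,"ax":0,"ay":0,"az":0.028}]' | grep -E "tcp|contact"
python3 plan.py
```

```text
tcp_pos: [0.5498, 0.0094, 0.0795]
contact_force: [-0.3, 0.9, -0.6]
t 23.93 tcp [0.5498 0.0094 0.0795] yaw -18.07 tilt 0.01 F [-0.31  0.92 -0.61] M [-0.014  0.095 -0.092] gap 0.0637 grip 20.0 q6 0.27
tcp_pos: [0.5498, 0.0095, 0.079]
contact_force: [0.1, 0.9, -1.4]
t 24.35 tcp [0.5498 0.0095 0.079 ] yaw -27.98 tilt 0.0 F [ 0.05  0.86 -1.38] M [0.054 0.183 0.024] gap 0.0637 grip 20.0 q6 0.44
```

```bash
python3 -m pendant '[{"dx":0,"dy":0,"dz":-0.001,"ax":0,"ay":0,"az":0},{"dx":0,"dy":0,"dz":-0.002,"ax":0,"ay":0,"az":0},{"dx":0,"dy":0,"dz":-0.002,"ax":0,"ay":0,"az":0},{"dx":0,"dy":0,"dz":-0.002,"ax":0,"ay":0,"az":0},{"dx":0,"dy":0,"dz":-0.002,"ax":0,"ay":0,"az":0}]' | grep -E "tcp|contact"
python3 plan.py
```

```text
tcp_pos: [0.5498, 0.0095, 0.0793]
contact_force: [0.0, 0.0, -4.4]
t 24.77 tcp [0.5498 0.0095 0.0793] yaw -28.05 tilt 0.01 F [ 0.    0.03 -4.43] M [0.002 0.028 0.   ] gap 0.064 grip 20.0 q6 0.44
```

```bash
python3 -m pendant '[{"dx":0,"dy":0,"dz":0.0005,"ax":0,"ay":0,"az":0.003},{"dx":0,"dy":0,"dz":0.001,"ax":0,"ay":0,"az":0.006},{"dx":0,"dy":0,"dz":0.0015,"ax":0,"ay":0,"az":0.009},{"dx":0,"dy":0,"dz":0.002,"ax":0,"ay":0,"az":0.012},{"dx":0,"dy":0,"dz":0.0025,"ax":0,"ay":0,"az":0.015}]' >/dev/null; python3 plan.py
python3 -m pendant '[{"dx":0,"dy":0,"dz":0.0003,"ax":0,"ay":0,"az":0.003},{"dx":0,"dy":0,"dz":0.0006,"ax":0,"ay":0,"az":0.006},{"dx":0,"dy":0,"dz":0.0009,"ax":0,"ay":0,"az":0.009},{"dx":0,"dy":0,"dz":0.0012,"ax":0,"ay":0,"az":0.012},{"dx":0,"dy":0,"dz":0.0015,"ax":0,"ay":0,"az":0.015}]' >/dev/null; python3 plan.py
```

```text
t 25.18 tcp [0.5498 0.0095 0.0789] yaw -33.61 tilt 0.0 F [-0.6  -0.23 -2.47] M [-0.019  0.222  0.091] gap 0.0636 grip 20.0 q6 0.54
t 25.6 tcp [0.5498 0.0095 0.0786] yaw -39.0 tilt 0.0 F [-0.74 -0.71 -3.89] M [-0.044  0.177 -0.022] gap 0.064 grip 20.0 q6 0.63
```

```bash
python3 -m pendant '[{"dx":0,"dy":0,"dz":0.0005,"ax":0,"ay":0,"az":0.003},{"dx":0,"dy":0,"dz":0.001,"ax":0,"ay":0,"az":0.006},{"dx":0,"dy":0,"dz":0.0013,"ax":0,"ay":0,"az":0.009},{"dx":0,"dy":0,"dz":0.0016,"ax":0,"ay":0,"az":0.012},{"dx":0,"dy":0,"dz":0.002,"ax":0,"ay":0,"az":0.015}]' >/dev/null; python3 plan.py
python3 -m pendant '[{"dx":0,"dy":0,"dz":0.0002,"ax":0,"ay":0,"az":0.002},{"dx":0,"dy":0,"dz":0.0004,"ax":0,"ay":0,"az":0.004},{"dx":0,"dy":0,"dz":0.0007,"ax":0,"ay":0,"az":0.006},{"dx":0,"dy":0,"dz":0.0009,"ax":0,"ay":0,"az":0.008},{"dx":0,"dy":0,"dz":0.0011,"ax":0,"ay":0,"az":0.01}]' >/dev/null; python3 plan.py
```

```text
t 26.02 tcp [0.5498 0.0095 0.0782] yaw -44.41 tilt 0.0 F [-1.3   0.71 -3.49] M [-0.071  0.305  0.036] gap 0.0638 grip 20.0 q6 0.73
t 26.43 tcp [0.5498 0.0095 0.078 ] yaw -47.96 tilt 0.0 F [-0.59  0.65 -2.43] M [-0.034  0.179  0.015] gap 0.0637 grip 20.0 q6 0.79
```

```bash
python3 -m pendant '[{"dx":0,"dy":0,"dz":0.0002,"ax":0,"ay":0,"az":0.002},{"dx":0,"dy":0,"dz":0.0004,"ax":0,"ay":0,"az":0.004},{"dx":0,"dy":0,"dz":0.0007,"ax":0,"ay":0,"az":0.006},{"dx":0,"dy":0,"dz":0.0009,"ax":0,"ay":0,"az":0.008},{"dx":0,"dy":0,"dz":0.0011,"ax":0,"ay":0,"az":0.01}]' >/dev/null; python3 plan.py
```

```text
t 26.85 tcp [0.5498 0.0095 0.0778] yaw -51.57 tilt 0.0 F [ 0.32 -0.73 -2.05] M [0.009 0.241 0.066] gap 0.0639 grip 20.0 q6 0.85
```

```bash
python3 -m pendant '[{"dx":0,"dy":0,"dz":0.0002,"ax":0,"ay":0,"az":0.002},{"dx":0,"dy":0,"dz":0.0004,"ax":0,"ay":0,"az":0.004},{"dx":0,"dy":0,"dz":0.0006,"ax":0,"ay":0,"az":0.006},{"dx":0,"dy":0,"dz":0.0008,"ax":0,"ay":0,"az":0.008},{"dx":0,"dy":0,"dz":0.001,"ax":0,"ay":0,"az":0.01}]' >/dev/null; python3 plan.py
python3 -m pendant '[{"dx":0,"dy":0,"dz":0.0002,"ax":0,"ay":0,"az":0.002},{"dx":0,"dy":0,"dz":0.0004,"ax":0,"ay":0,"az":0.004},{"dx":0,"dy":0,"dz":0.0006,"ax":0,"ay":0,"az":0.006},{"dx":0,"dy":0,"dz":0.0008,"ax":0,"ay":0,"az":0.008},{"dx":0,"dy":0,"dz":0.001,"ax":0,"ay":0,"az":0.01}]' >/dev/null; python3 plan.py
```

```text
t 27.27 tcp [0.5498 0.0095 0.0776] yaw -55.16 tilt 0.0 F [-1.19 -0.42 -1.33] M [0.058 0.31  0.068] gap 0.0639 grip 20.0 q6 0.91
t 27.68 tcp [0.5498 0.0095 0.0774] yaw -58.77 tilt 0.0 F [-0.53 -0.12 -2.7 ] M [0.04  0.425 0.126] gap 0.0638 grip 20.0 q6 0.98
```

```bash
python3 -m pendant '[{"dx":0,"dy":0,"dz":0.0002,"ax":0,"ay":0,"az":0.0015},{"dx":0,"dy":0,"dz":0.0003,"ax":0,"ay":0,"az":0.003},{"dx":0,"dy":0,"dz":0.0004,"ax":0,"ay":0,"az":0.0045},{"dx":0,"dy":0,"dz":0.0005,"ax":0,"ay":0,"az":0.006},{"dx":0,"dy":0,"dz":0.0007,"ax":0,"ay":0,"az":0.0075}]' >/dev/null; python3 plan.py
```

```text
t 28.1 tcp [0.5498 0.0095 0.0773] yaw -61.45 tilt 0.0 F [-0.96  0.74 -1.12] M [0.033 0.375 0.162] gap 0.0641 grip 20.0 q6 1.02
```

```bash
python3 -m pendant '[{"dx":0,"dy":0,"dz":0.0002,"ax":0,"ay":0,"az":0.0015},{"dx":0,"dy":0,"dz":0.0003,"ax":0,"ay":0,"az":0.003},{"dx":0,"dy":0,"dz":0.0004,"ax":0,"ay":0,"az":0.0045},{"dx":0,"dy":0,"dz":0.0005,"ax":0,"ay":0,"az":0.006},{"dx":0,"dy":0,"dz":0.0007,"ax":0,"ay":0,"az":0.0075}]' >/dev/null; python3 plan.py
```

```text
t 28.52 tcp [0.5498 0.0095 0.0771] yaw -64.15 tilt 0.01 F [-1.38 -0.13 -0.13] M [-0.001  0.439  0.181] gap 0.0638 grip 20.0 q6 1.07
```

```bash
python3 -m pendant '[{"dx":0,"dy":0,"dz":0,"ax":0,"ay":0,"az":0.0015},{"dx":0,"dy":0,"dz":0,"ax":0,"ay":0,"az":0.003},{"dx":0,"dy":0,"dz":0,"ax":0,"ay":0,"az":0.0045},{"dx":0,"dy":0,"dz":0,"ax":0,"ay":0,"az":0.006},{"dx":0,"dy":0,"dz":0.0002,"ax":0,"ay":0,"az":0.0075}]' >/dev/null; python3 plan.py
```

```text
t 28.93 tcp [0.5498 0.0095 0.077 ] yaw -66.85 tilt 0.01 F [-1.77 -0.07 -1.02] M [-0.004  0.385  0.249] gap 0.0642 grip 20.0 q6 1.12
```

```bash
python3 -m pendant '[{"dx":0,"dy":0,"dz":0,"ax":0,"ay":0,"az":0},{"dx":0,"dy":0,"dz":0,"ax":0,"ay":0,"az":0},{"dx":0,"dy":0,"dz":0,"ax":0,"ay":0,"az":0},{"dx":0,"dy":0,"dz":0,"ax":0,"ay":0,"az":0},{"dx":0,"dy":0,"dz":0,"ax":0,"ay":0,"az":0}]' 0.85 >/dev/null; python3 plan.py
python3 -m pendant '[{"dx":0,"dy":0,"dz":0,"ax":0,"ay":0,"az":0},{"dx":0,"dy":0,"dz":0,"ax":0,"ay":0,"az":0},{"dx":0,"dy":0,"dz":0,"ax":0,"ay":0,"az":0},{"dx":0,"dy":0,"dz":0,"ax":0,"ay":0,"az":0},{"dx":0,"dy":0,"dz":0,"ax":0,"ay":0,"az":0}]' 0.5 20 >/dev/null; python3 plan.py
python3 -m pendant '[{"dx":0,"dy":0,"dz":0,"ax":0,"ay":0,"az":0.001},{"dx":0,"dy":0,"dz":0,"ax":0,"ay":0,"az":0.0015},{"dx":0,"dy":0,"dz":0,"ax":0,"ay":0,"az":0.002},{"dx":0,"dy":0,"dz":0,"ax":0,"ay":0,"az":0.0025},{"dx":0,"dy":0,"dz":0,"ax":0,"ay":0,"az":0.003}]' >/dev/null; python3 plan.py
```

```text
t 29.35 tcp [0.5499 0.0095 0.0771] yaw -66.79 tilt 0.01 F [ 0.45 -0.64 -0.71] M [-0.061  0.202 -0.044] gap 0.08 grip 0.0 q6 1.12
t 29.77 tcp [0.5498 0.0095 0.0771] yaw -66.8 tilt 0.0 F [-0.34  0.38 -0.35] M [-0.005  0.179  0.011] gap 0.0638 grip 20.0 q6 1.12
t 30.18 tcp [0.5498 0.0095 0.077 ] yaw -67.89 tilt 0.01 F [-0.16  0.58 -0.3 ] M [0.059 0.164 0.231] gap 0.0636 grip 19.9 q6 1.14
```

Turning it again after the release takes 0.23 N m, so the ring holds tight by itself. I'll let go and clear the arm.

```bash
python3 -m pendant '[{"dx":0,"dy":0,"dz":0,"ax":0,"ay":0,"az":0},{"dx":0,"dy":0,"dz":0,"ax":0,"ay":0,"az":0},{"dx":0,"dy":0,"dz":0,"ax":0,"ay":0,"az":0},{"dx":0,"dy":0,"dz":0,"ax":0,"ay":0,"az":0},{"dx":0,"dy":0,"dz":0,"ax":0,"ay":0,"az":0}]' 0.9 >/dev/null
python3 -m pendant '[{"dx":0,"dy":0,"dz":-0.08,"ax":0,"ay":0,"az":0},{"dx":0,"dy":0,"dz":-0.2,"ax":0,"ay":0,"az":0},{"dx":0,"dy":0,"dz":-0.35,"ax":0,"ay":0,"az":0},{"dx":0,"dy":0,"dz":-0.5,"ax":0,"ay":0,"az":0},{"dx":0,"dy":0,"dz":-0.6,"ax":0,"ay":0,"az":0}]' >/dev/null
python3 -m pendant '[{"dx":0,"dy":0,"dz":0,"ax":0,"ay":0,"az":0},{"dx":0,"dy":0,"dz":0,"ax":0,"ay":0,"az":0},{"dx":0,"dy":0,"dz":0,"ax":0,"ay":0,"az":0},{"dx":0,"dy":0,"dz":0,"ax":0,"ay":0,"az":0},{"dx":0,"dy":0,"dz":0,"ax":0,"ay":0,"az":0}]' >/dev/null
python3 plan.py; python3 - <<'E'
from rig import bot
import cv2
s=bot.capture("side")["frame"][145:225,270:370]
cv2.imwrite("pics/end.png",cv2.resize(s,None,fx=6,fy=6,interpolation=cv2.INTER_CUBIC)[:,:,::-1])
E
```

```text
t 31.43 tcp [0.5494 0.0095 0.1959] yaw -67.88 tilt 0.11 F [-0.83 -0.71 -0.14] M [-0.068  0.183 -0.027] gap 0.0848 grip 0.0 q6 1.14
```

View pics/end.png

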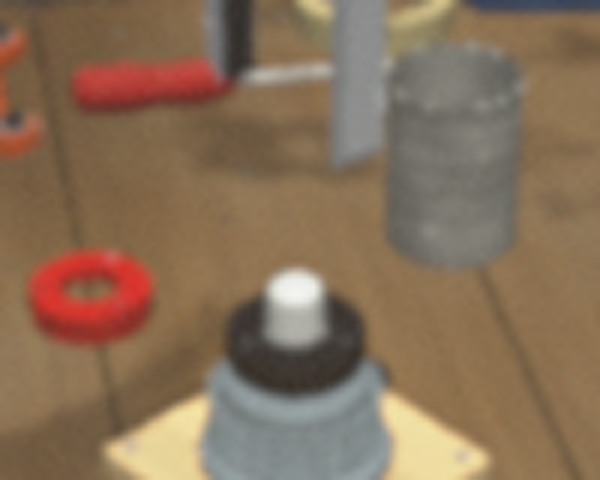

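The side view shows the ring level on the neck with the dome through it, around (319,200), and the gripper clear. I'm handing in.

```bash
python3 -c "
from rig import bot
print(bot.close_job())"
```

```text
the job is handed in; nothing more can be done
None
```

The job is handed in (no verdict was returned): the glass lies level on its gasket and the black ring is screwed down over it to about 0.23 N m, stayed tight when let go, and was left with the gripper clear at 31 s.

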